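# Gauge a batch of lens rail bars and pack the good ones

## Task

Lift the knobbed setting master out of the steel gauge and stand it on the cork pad. Then work along the row of aluminium bars from left to right, one at a time: a bar that is cut short or has an end milled away goes straight into the grey scrap box, and every full bar is set lengthways in the gap of the steel gauge, as deep as it will go by itself, to find its size. Good bars, which enter the upper gap and stop on the step, are packed upright end to end in the narrow white tray; bars too wide to enter go on the square plywood rework tray; bars that drop to the bottom of the gauge go into the scrap box. At the end stand the master back in the gauge as it was; leave the things lying about alone.

Things in the scene. Friction and masses are not known exactly. Their poses are not given: they have to be found in the camera images.
- bar_1a_mid (a point): plain aluminium bar, 64 mm long (its x axis), 50 mm tall (its z axis), standing on edge; its width (y axis) is 23, 32 or 44 mm and is to be found with the gauge. The point is the middle of the bar, 25 mm above its foot. Stands at the first (leftmost) place of the row; exactly one of bar_1a, bar_1b is there. About 0.2 kg.
- bar_1b_mid (a point): plain aluminium bar, 64 mm long (its x axis), 50 mm tall (its z axis), standing on edge; its width (y axis) is 23, 32 or 44 mm and is to be found with the gauge. The point is the middle of the bar, 25 mm above its foot. Stands at the first (leftmost) place of the row; exactly one of bar_1a, bar_1b is there. About 0.2 kg.
- bar_2a_mid (a point): plain aluminium bar, 64 mm long (its x axis), 50 mm tall (its z axis), standing on edge; its width (y axis) is 23, 32 or 44 mm and is to be found with the gauge. The point is the middle of the bar, 25 mm above its foot. Stands at the second place of the row; one of bar_2a, bar_2b, bar_2c is there or none. About 0.2 kg.
- bar_2b_mid (a point): plain aluminium bar, 64 mm long (its x axis), 50 mm tall (its z axis), standing on edge; its width (y axis) is 23, 32 or 44 mm and is to be found with the gauge. The point is the middle of the bar, 25 mm above its foot. Stands at the second place of the row; one of bar_2a, bar_2b, bar_2c is there or none. About 0.2 kg.
- bar_2c_mid (a point): plain aluminium bar, 64 mm long (its x axis), 50 mm tall (its z axis), standing on edge; its width (y axis) is 23, 32 or 44 mm and is to be found with the gauge. The point is the middle of the bar, 25 mm above its foot. Stands at the second place of the row; one of bar_2a, bar_2b, bar_2c is there or none. About 0.2 kg.
- bar_3a_mid (a point): odd piece: aluminium bar cut too short, only 40 mm long (x axis), 32 mm wide (y), 50 mm tall. The point is the middle of the bar, 25 mm above its foot. Stands at the third place of the row; exactly one of bar_3a, bar_3b is there. About 0.2 kg.
- bar_3b_mid (a point): odd piece: aluminium bar with one end milled away: a full-height block 40 mm long (x axis), 32 mm wide (y), 50 mm tall, with a low ledge 22 mm tall that sticks out 24 mm at its +x end. The point is the middle of the full-height block, 25 mm above its foot. Stands at the third place of the row; exactly one of bar_3a, bar_3b is there. About 0.2 kg.
- bar_4a_mid (a point): plain aluminium bar, 64 mm long (its x axis), 50 mm tall (its z axis), standing on edge; its width (y axis) is 23, 32 or 44 mm and is to be found with the gauge. The point is the middle of the bar, 25 mm above its foot. Stands at the fourth (rightmost) place of the row; always there. About 0.2 kg.
- master_knob (a point): setting master: dark steel block 44 mm long (x axis), 32 mm wide (y) and 22 mm high with a round knob on a stem; 52 mm tall in all. The point is the middle of the knob (22 mm across, 17 mm high), 43.5 mm above the foot. At the start it sits in the gauge, foot on the step, 17 mm above the bench. About 0.25 kg
- pad: fixed square cork pad for the master, 70 x 70 x 4 mm, origin at the middle of its underside. A tall rack of wire trays stands just behind the gauge, to the right of the pad: keep the gripper clear of it
- gauge: fixed steel stepped gap gauge on an 86 x 100 mm base plate; two jaws 60 mm long (along x) and 26 mm high, the gap between them open above and at both ends; origin mid-underside. Upper (go) gap 35.5 mm wide, 26 to 17 mm above the origin, with a steep lead-in (to 38 mm) over its top 4 mm; below it the no-go gap, 27.5 mm wide, down to the floor at 8 mm
- gauge_gap (a point): middle of the gauge's gap at the top of the jaws, 26 mm above the bench; axes as the gauge's. A bar set in with its length along x stands with its foot 0 mm (too wide: stays on top), 9 mm (good: goes and stops on the step) or 18 mm (too narrow: reaches the floor) below this point
- pack_tray: fixed white narrow open tray, outside 48 (x) x 216 (y) x 24 mm high, walls and floor 4 mm thick, inside 40 x 208 mm: takes three good bars standing end to end along its y axis; origin at the middle of the underside
- scrap_box: fixed grey plastic open oblong box, outside 80 (x) x 176 (y) x 24 mm high, walls and floor 4 mm thick, inside 72 x 168 mm; origin at the middle of the underside. It and the rework tray may change places
- rework_tray: fixed square plywood tray, outside 120 x 120 x 24 mm high, walls and floor 4 mm thick, inside 112 x 112 mm; origin at the middle of the underside
- lens_a: bystander: black lens barrel, 53 mm across, 34 mm high, origin at its underside; leave alone
- lens_b: bystander that is not always there: black lens barrel, 53 mm across, 34 mm high, origin at its underside; leave alone
- tape: bystander: roll of tape, 68 mm across, 18 mm high, origin at its underside; leave alone
- eyepiece: bystander that is not always there: black loupe, 36 mm across, 36 mm high, origin at its underside; leave alone
There are look-alikes about, which are no part of the job. Leave any blue look-alike of the part that bears bar_3a_mid alone. There is more than one size of the pad; the job needs the smaller.

How it is judged:
By the outcome, as a careful person would: the job done as asked, in the order asked, and still so for the second after the job is handed in, with the robot touching nothing.
Of bar_1a, bar_1b only 1 to 1 are there at a start; the rules pass over those that are not, and their reading is None.
Of bar_2a, bar_2b, bar_2c, lens_b, eyepiece only 1 to 1 are there at a start; the rules pass over those that are not, and their reading is None.
Of bar_3a, bar_3b only 1 to 1 are there at a start; the rules pass over those that are not, and their reading is None.
At some moment in a run one of bar_1a, bar_1b, bar_2a, bar_2b, bar_2c, bar_3a, bar_3b, bar_4a may be knocked a few centimetres aside while the robot is not near it.
It also fails if it takes over 210 s, if anything falls off the work surface, if the arm or the gripper's body presses on something with over 40 N, if the wrist force passes 120 N, or if a joint passes its speed limit or range.

## Robot

A 6-joint arm with a two-finger parallel gripper is mounted at the origin on a cart in front of the work surface, level with it; the furniture and walls round the work are solid. World frame = base frame: x ahead of the robot, y to its left, z up, the work surface at z = 0. Lengths are in mm, angles in degrees, forces in N, time in s.
With the tool pointing down it reaches from about 300 to 850 mm from the base axis. Payload 4.2 kg.
Tool frame: the origin (TCP) lies at the very end of the fingers, on their centre line; the grasp point (between the pads) lies 19 mm behind it; z points along the fingers, y is the direction in which the jaws open and shut (so a half turn about z gives the same grasp; the last joint's range is limited). The gripper opens to 91 mm and grips with 3 to 60 N. Pads are 32 mm wide; open, the fingers measure 118 mm over their backs; the gripper's body (76 mm by 178 mm) begins 60 mm behind the grasp point.
Start: joints at [-75.688, 18.312, 89.639, -0, 72.044, -1.146], TCP at [153.262, -554.215, 213.976] pointing down, gripper open.
Joint ranges: [-177.97, 177.97], [-48.28, 115.42], [12.27, 149.76], [-77.06, 257.06], [2.81, 150.46], [-146.56, 146.56]. Speed limits (degrees/s): [147.25, 147.25, 180, 180, 180, 180].

## Interface

Orientations are given as [roll, pitch, yaw] about the fixed x, y, z axes, in that order (R = Rz(yaw) Ry(pitch) Rx(roll)).
In Python, from workcell import monitor, eyes, job gives the robot as it stands.
- The arm moves only by the tool move_arm, never from a script. Its argument "increments" is a list that holds one entry, the list of rows, each a list of 7 numbers: the opening, from 0 (shut) to 1 (fully open), then the shift along the tool's x, y, z in cm, then the turn, a rotation vector about the tool's x, y, z in rad. In form: [[[jaw, x, y, z, ax, ay, az], ...]]. A call has 1 to 12 rows; each row shifts and turns the pose as measured when the row begins, along the tool's axes as they then stand; what a row does not reach is not made up. A row lasts 1/8 s, in which the tool goes at most 62.5 mm and 10.7 degrees, less where a joint would pass 70% of its speed; a pose out of reach is approached as far as the arm can. A call is refused whole if a number of a shift passes 6.25 or a number of a turn 0.188, either way. A call with a gripper value outside its range is refused whole. The fingers move at their own pace and stop on an object; "force" is the grip in N (left out, the last holds). Time passes only in rows, so rows that do not move let the fingers close. It gives the time, the measured TCP pose, the force and the opening at its end, in the units of the state.
- monitor.state(): the state, without advancing time (a new reading comes with each control period).
- eyes.grab_frame(name): name is "scene" or "top"; returns a dict with "color" (384x512x3 uint8, red, green, blue), "z_map" (384x512 float32, mm along the optical axis (not along the pixel's ray), 0 where there is no reading), "camera_matrix" (3x3 intrinsics, pixels), "rvec" (rotation vector, rad) and "tvec" (3), from world to camera coordinates, as OpenCV has them. Camera axes: x right, y down, z forward; pixel columns grow to the right and rows downward; lengths in mm; the calibration is good to about 2 mm. A picture is of the moment at which its call begins.
- job.job_done(): hands the job in, once; it reports no verdict.
The state is a dict: "time_s": time; "qpos": joint angles; "qvel": joint speeds; "effort": joint torques, N m; "ee_pos": TCP position; "ee_rot": TCP orientation; "force": force on the tool from outside, world axes, zero at the start; "torque": the same for the moment, N m; "gripper_width": finger opening in mm.
Only numpy, scipy, OpenCV 4.12 (cv2) and the standard library are available. Lean on these libraries where they do the work, as an engineer would, in place of code of your own. Each camera call takes 0.05 s, during which the arm holds its last target. There are 200 camera calls.

## Working session

There is one attempt and no reset: what is moved stays moved. The work goes in short steps, Python scripts to look and compute and a tool call to move; the robot and the scene stay as the last step left them, time stands still between calls to the robot, and variables do not carry over. Pictures are saved under pics/ and viewed, about 12 in all and at most 16, crops included, and the job is handed in when it is done.

Besides the shell and the picture viewer there is one more tool, called after "Call:" by a JSON object that holds its "api" and its "payload". move_arm: Moves the arm, as the interface text tells. Its arguments: {"type":"object","properties":{"increments":{"type":"array"},"force":{"type":"number"}},"required":["increments"]}

```bash
mkdir -p pics
cat > h.py <<'E'
import numpy as np, cv2
from workcell import monitor, eyes, job
def grab(n):
    f=eyes.grab_frame(n); R=cv2.Rodrigues(np.array(f['rvec'],float))[0]; t=np.array(f['tvec'],float).ravel()
    return f,R,t
def save(f,p): cv2.imwrite(p,cv2.cvtColor(f['color'],cv2.COLOR_RGB2BGR))
def cloud(f,R,t):
    z=f['z_map'].astype(float); K=np.array(f['camera_matrix']); v,u=np.indices(z.shape)
    c=np.stack([(u-K[0,2])/K[0,0]*z,(v-K[1,2])/K[1,1]*z,z],-1)
    P=(c-t)@R; P[z==0]=np.nan
    return P
E
python3 - <<'E'
from h import *
for n in('top','scene'):
    f,R,t=grab(n); save(f,f'pics/{n}0.png'); P=cloud(f,R,t)
    np.savez(f'{n}0.npz',P=P,c=f['color'])
    print(n,-R.T@t,f['camera_matrix'][0][0],np.nanmin(P.reshape(-1,3),0),np.nanmax(P.reshape(-1,3),0))
print(monitor.state())
E
```

```text
top [ 563.26285884 -269.50255627 1177.32020664] 386.3476303557479 [ -278.55972673 -1481.88772498  -768.93086167] [1245.73580655 1048.6715769   560.59704596]
scene [-371.0377584   773.73404181  767.39080266] 468.8343777981817 [ -163.46694857 -3602.10856078  -776.0870251 ] [1256.21521627  564.20578572  693.76707685]
{'time_s': 0.1, 'qpos': array([-7.56903507e+01,  1.83481713e+01,  8.96992455e+01, -1.06881369e-03,
        7.20446109e+01, -1.14554384e+00]), 'qvel': array([ 0.00613234, -0.0712947 , -0.05898578, -0.05128361,  0.01975162,
        0.0382896 ]), 'effort': array([ 3.63442978e-04, -4.13332593e+01, -2.32510167e+01,  7.29466346e-02,
        4.21791477e-02, -6.01073725e-05]), 'ee_pos': array([ 153.11497627, -553.76754495,  213.20357972]), 'ee_rot': array([-1.79907970e+02, -8.23809116e-04,  1.54555227e+01]), 'force': array([ 0.14254046,  0.75139321, -0.15027059]), 'torque': array([ 0.0743583 ,  0.03002846, -0.01103577]), 'gripper_width': 90.97484159655428}
```

View pics/top0.png

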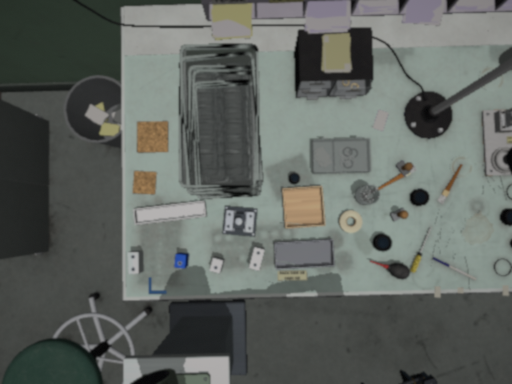

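View pics/scene0.png

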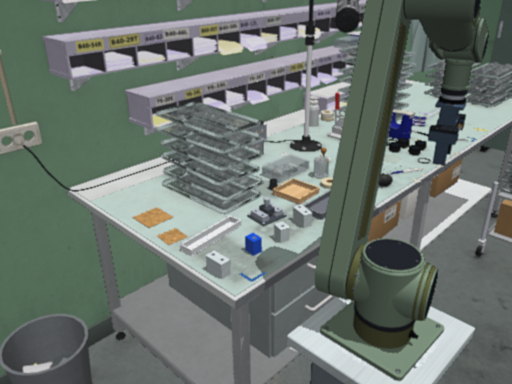

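The top view shows the small cork pad (145,182), the white tray (170,212), the gauge with the master (239,221), the plywood tray (302,205) and the grey scrap box (303,252). The row has bars at (134,262), (216,264) and (257,258). There is a blue look-alike at (180,260).

```bash
cat >> h.py <<'E'
def rect(P,mask,zp=None,f=None,R=None,t=None):
    """per-blob minAreaRect in world xy of masked points"""
    n,l,s,_=cv2.connectedComponentsWithStats(mask.astype(np.uint8)); out=[]
    for i in range(1,n):
        if s[i,4]<25: continue
        q=P[l==i]; 
        r=cv2.minAreaRect(q[:,:2].astype(np.float32)); 
        out.append((s[i,:2]+s[i,2:4]//2,np.round(r[0],1),np.round(r[1],1),round(r[2],1),np.round(np.nanpercentile(q[:,2],[5,50,95]),1),s[i,4]))
    return out
E
python3 - <<'E'
from h import *
d=np.load('top0.npz');P=d['P'];c=d['c']
im=c[165:285,115:345]; cv2.imwrite('pics/crop1.png',cv2.resize(im[:,:,::-1],None,fx=3.4,fy=3.4,interpolation=cv2.INTER_CUBIC))
Z=P[:,:,2].copy(); Z[np.isnan(Z)]=-999
roi=np.zeros(Z.shape,bool); roi[165:290,122:420]=1
for lo,hi in((40,62),(18,30),(62,80)):
    print(lo,hi)
    for o in rect(P,roi&(Z>lo)&(Z<hi)): print(*o)
hsv=cv2.cvtColor(c,cv2.COLOR_RGB2HSV)
m=roi&(hsv[...,1]>90)&(hsv[...,0]<25)
print('orange');
for o in rect(P,m): print(*o)
print('table z',[Z[200,270],Z[240,200],Z[275,240]])
E
```

```text
40 62
[343 169] [ 697.2 -509.7] [167.9  21.3] 88.4 [41.5 45.  48.4] 384
[409 167] [ 694.8 -699.6] [24.1 12.2] 85.8 [48.9 57.4 61.4] 40
[363 195] [ 614.6 -562.4] [55.3 21.3] 15.3 [43.6 49.  60.6] 35
[376 196] [ 613.3 -602.6] [ 8.5 38.7] 73.3 [44.  52.  58.9] 25
[404 214] [ 559.  -679.6] [22.9 23.1] 88.3 [52.6 58.2 61.4] 54
[257 258] [ 441.9 -251.1] [31.8 63.8] 73.6 [46.4 50.1 53.9] 248
[134 262] [438.9 108.1] [63.8 33.8] 0.8 [44.1 50.  53.3] 274
[181 260] [440.5 -28.9] [32.1 40.4] 83.2 [46.1 50.2 54.1] 161
[217 265] [ 425.7 -133.6] [32.2 40.2] 72.9 [45.7 49.9 53.7] 160
[402 271] [ 393.3 -669.7] [45.4 30.2] 74.0 [40.3 43.  47.5] 128
18 30
[304 206] [ 589.2 -395.2] [120.  120.1] 2.5 [19.7 23.7 27.4] 223
[414 197] [ 610.  -722.2] [45.2 15.3] 0.8 [18.6 24.2 29.3] 31
[417 196] [ 611.3 -729.6] [15.7 35.7] 85.0 [25.  28.3 29.7] 37
[170 212] [582.4   6.7] [ 48.2 216.9] 5.3 [19.8 24.1 27.8] 247
[230 220] [ 554.  -172.5] [26.5 59.7] 88.1 [21.4 25.9 28.8] 168
[351 221] [ 541.5 -534.3] [65.8 64.3] 29.2 [18.1 19.5 22.6] 185
[249 222] [ 548.2 -230.9] [26.4 58.5] 83.6 [21.2 25.5 29. ] 167
[382 242] 
[... 151 characters left out ...]
.8] 1.2 [18.2 25.5 29. ] 30
[384 268] [ 406.  -620.8] [78.4 42.3] 77.6 [21.6 26.2 29.6] 71
62 80
[370 194] [ 613.  -573.8] [58.  39.3] 45.2 [63.1 69.2 74.1] 54
[239 221] [ 551.6 -202.7] [18.2 20.3] 42.9 [65.2 68.9 73.1] 46
orange
[407 167] [ 694.7 -696.1] [15.8 11.5] 86.0 [25.  57.2 62.1] 36
[145 183] [675.1  87.9] [64.9 64.8] 87.2 [0.5 4.2 7.5] 439
[391 181] [ 660.7 -661.5] [10.9 83. ] 26.2 [3.1 6.4 8.9] 77
[312 213] [ 573.1 -422.8] [55.3 27. ] 82.3 [1.2 4.  8. ] 54
[403 214] [ 559.  -676.9] [17.5 17.3] 88.8 [21.7 59.7 63.3] 48
[381 265] [ 413.  -620.4] [46. 10.] 62.7 [16.6 25.5 30.4] 36
table z [np.float64(1.9443081041199155), np.float64(-3.4380842384782273), np.float64(5.018547431645644)]
```

View pics/crop1.png

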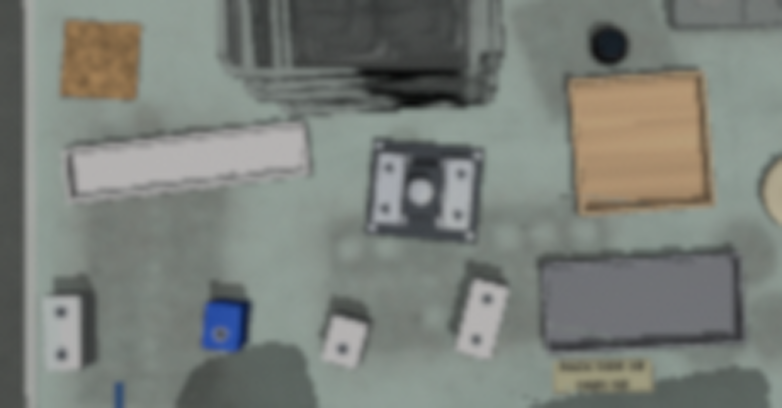

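The crop shows that bar 1 and bar 4 are full length. Piece 3 is short with one hole and no ledge, so it is scrap. The second place holds only the blue look-alike, so it has no bar. Next I check against the scene camera, measure the rack and write a planner.

```bash
cat >> h.py <<'E'
def wrap(a): return (a+180)%360-180
def plan(segs,jaw,lead=1.0):
    """segs: list of (x,y,z,yaw,nrows) world targets; prints tool-axis rows"""
    s=monitor.state(); p=np.array(s['ee_pos'],float); yaw=s['ee_rot'][2]; rows=[]
    print('at',np.round(p,1),np.round(s['ee_rot'],2),'F',np.round(s['force'],1),'w',round(s['gripper_width'],1),'t',round(s['time_s'],1))
    for x,y,z,yw,n in segs:
        q=np.array([x,y,z],float); d=(q-p)/n; dy=wrap(yw-yaw)/n
        for i in range(n):
            a=np.radians(yaw); 
            rows.append([jaw]+[round(v/10,2) for v in (d[0]*np.cos(a)+d[1]*np.sin(a), d[0]*np.sin(a)-d[1]*np.cos(a), -d[2])]+[0,0,round(-np.radians(dy),3)])
            yaw+=dy
        p=q
    for r in rows: print(str(r).replace(' ',''),end=',')
    print()
E
python3 - <<'E'
from h import *
d=np.load('top0.npz');P=d['P'];c=d['c']
Z=np.nan_to_num(P[:,:,2],nan=-999)
r=np.zeros(Z.shape,bool); r[40:200,170:270]=1
for lo in(80,120,200,300):
    q=P[r&(Z>lo)]; print('rack>',lo,len(q),np.nanpercentile(q[:,:2],[0.5,99.5],axis=0).round(), q[:,2].max())
s=np.load('scene0.npz');S=s['P'];cz=np.nan_to_num(S[:,:,2],nan=-999)
for nm,cx,cy,lo,hi in(('knob',551,-202,64,75),('bar1',439,108,45,56),('bar3',426,-133,45,56),('bar4',442,-251,45,56),('jawL',554,-172,22,30),('jawR',548,-231,22,30)):
    m=(abs(S[...,0]-cx)<50)&(abs(S[...,1]-cy)<(25 if 'jaw' in nm else 50))&(cz>lo)&(cz<hi); q=S[m]
    if len(q)>5:
        b=cv2.minAreaRect(q[:,:2].astype(np.float32)); print(nm,np.round(b[0],1),np.round(b[1],1),round(b[2],1),'medz',np.median(q[:,2]).round(1))
# gauge base by darkness
g=cv2.cvtColor(c,cv2.COLOR_RGB2GRAY); 
m=(abs(P[...,0]-551)<70)&(abs(P[...,1]+202)<70)&(Z>3)
for o in rect(P,m): print('gauge',*o)
hsv=cv2.cvtColor(c,cv2.COLOR_RGB2HSV)
m=np.zeros(Z.shape,bool); m[170:195,130:160]=1; m&=(hsv[...,1]>60)&(hsv[...,0]<30)
for o in rect(P,m): print('pad',*o)
plan([(300,-400,230,0,4),(551.3,-202.3,230,-5.5,8)],1)
E
```

```text
rack> 80 12362 [[ 621. -271.]
 [ 968.  -82.]] 315.4796770406425
rack> 120 12167 [[ 623. -271.]
 [ 968.  -82.]] 315.4796770406425
rack> 200 11811 [[ 631. -270.]
 [ 968.  -83.]] 315.4796770406425
rack> 300 3908 [[ 680. -232.]
 [ 918. -121.]] 315.4796770406425
knob [ 547.4 -201.7] [15.9 26.9] 29.4 medz 68.7
bar1 [436.7 109.5] [65.6 34.1] 1.2 medz 48.9
bar3 [ 423.  -133.2] [34.2 48.1] 70.1 medz 48.4
bar4 [ 436.2 -249.6] [35.7 70.2] 71.7 medz 48.7
jawL [ 552.7 -176. ] [40.3 63.2] 89.4 medz 25.0
jawR [ 540.2 -237.2] [36.4 63.3] 54.1 medz 24.6
gauge [238 220] [ 551.8 -200.5] [136.6 137.7] 89.8 [ 3.5 10.7 66.6] 1167
pad [144 182] [675.4  88.3] [68.2 68.1] 84.0 [0.5 4.1 7.4] 486
at [ 153.1 -553.8  213.2] [-179.91   -0.     15.46] F [ 0.1  0.8 -0.2] w 91.0 t 0.1
[1,np.float64(4.56),np.float64(-2.73),np.float64(-0.42),0,0,np.float64(0.067)],[1,np.float64(4.37),np.float64(-3.03),np.float64(-0.42),0,0,np.float64(0.067)],[1,np.float64(4.16),np.float64(-3.32),np.float64(-0.42),0,0,np.float64(0.067)],[1,np.float64(3.92),np.float64(-3.59),np.float64(-0.42),0,0,np.float64(0.067)],[1,np.float64(3.14),np.float64(-2.47),np.float64(-0.0),0,0,np.float64(0.012)],[1,np.float64(3.11),np.float64(-2.51),np.float64(-0.0),0,0,np.float64(0.012)],[1,np.float64(3.08),np.float64(-2.55),np.float64(-0.0),0,0,np.float64(0.012)],[1,np.float64(3.05),np.float64(-2.58),np.float64(-0.0),0,0,np.float64(0.012)],[1,np.float64(3.02),np.float64(-2.62),np.float64(-0.0),0,0,np.float64(0.012)],[1,np.float64(2.99),np.float64(-2.66),np.float64(-0.0),0,0,np.float64(0.012)],[1,np.float64(2.96),np.float64(-2.69),np.float64(-0.0),0,0,np.float64(0.012)],[1,np.float64(2.92),np.float64(-2.73),np.float64(-0.0),0,0,np.float64(0.012)],
```

Call:
{"api": "move_arm", "payload": {"increments": [[[1,4.56,-2.73,-0.42,0,0,0.067],[1,4.37,-3.03,-0.42,0,0,0.067],[1,4.16,-3.32,-0.42,0,0,0.067],[1,3.92,-3.59,-0.42,0,0,0.067],[1,3.14,-2.47,0,0,0,0.012],[1,3.11,-2.51,0,0,0,0.012],[1,3.08,-2.55,0,0,0,0.012],[1,3.05,-2.58,0,0,0,0.012],[1,3.02,-2.62,0,0,0,0.012],[1,2.99,-2.66,0,0,0,0.012],[1,2.96,-2.69,0,0,0,0.012],[1,2.92,-2.73,0,0,0,0.012]]], "force": 25}}

```text
time_s: 1.6
ee_pos: [562.6, -194.5, 225.8]
ee_rot: [-179.7, 0.4, -6.4]
force: [0.5, -0.5, 0.9]
gripper_width: 91.0
```

```bash
sed -i 's/round(v\/10,2)/float(round(v\/10,2))/; s/round(-np.radians(dy),3)/float(round(-np.radians(dy),3))/' h.py
python3 -c "
from h import *
plan([(551.3,-202.3,90,-5.5,5),(551.3,-202.3,44,-5.5,3)],0.6)"
```

```text
at [ 562.6 -194.5  225.8] [-179.66    0.42   -6.42] F [ 0.5 -0.5  0.9] w 91.0 t 1.6
[0.6,-0.21,0.18,2.72,0,0,-0.003],[0.6,-0.21,0.18,2.72,0,0,-0.003],[0.6,-0.21,0.18,2.72,0,0,-0.003],[0.6,-0.21,0.18,2.72,0,0,-0.003],[0.6,-0.21,0.18,2.72,0,0,-0.003],[0.6,0.0,-0.0,1.53,0,0,-0.0],[0.6,0.0,-0.0,1.53,0,0,-0.0],[0.6,0.0,-0.0,1.53,0,0,-0.0],
```

```bash
cat > /tmp/p.py <<'E'
def plan(segs,jaw):
    """segs: (x,y,z,yaw,nrows) world TCP targets, tool down; prints tool-axis rows"""
    from scipy.spatial.transform import Rotation as Ro, Slerp
    s=monitor.state(); p=np.array(s['ee_pos'],float); r=Ro.from_euler('xyz',s['ee_rot'],degrees=True)
    print('at',np.round(p,1),np.round(s['ee_rot'],2),'F',np.round(s['force'],1),'w',round(s['gripper_width'],1),'t',round(s['time_s'],1))
    out=[]
    for x,y,z,yw,n in segs:
        q=np.array([x,y,z],float); g=Ro.from_euler('xyz',[180,0,yw],degrees=True); dv=(r.inv()*g).as_rotvec()/n
        for i in range(n):
            out.append([jaw]+[float(v) for v in np.round(r.inv().apply((q-p)/n)/10,2)]+[float(v) for v in np.round(dv,3)]); r=r*Ro.from_rotvec(dv)
        p=q; r=g
    print(str(out).replace(' ','').replace('],','],\n'))
E
cat /tmp/p.py >> h.py
python3 -c "
from h import *
plan([(551.3,-202.3,100,-5.5,5),(551.3,-202.3,44,-5.5,3)],0.6)"
```

```text
at [ 562.6 -194.5  225.8] [-179.66    0.42   -6.42] F [ 0.5 -0.5  0.9] w 91.0 t 1.6
[[0.6,-0.19,0.2,2.52,-0.001,0.001,-0.003],
[0.6,-0.19,0.19,2.52,-0.001,0.001,-0.003],
[0.6,-0.2,0.19,2.52,-0.001,0.001,-0.003],
[0.6,-0.2,0.18,2.52,-0.001,0.001,-0.003],
[0.6,-0.21,0.18,2.52,-0.001,0.001,-0.003],
[0.6,0.0,-0.0,1.87,0.0,0.0,0.0],
[0.6,0.0,-0.0,1.87,0.0,0.0,0.0],
[0.6,0.0,-0.0,1.87,0.0,0.0,0.0]]
```

Call:
{"api": "move_arm", "payload": {"increments": [[[0.6,-0.23,0.18,2.4,-0.006,0.007,-0.003],[0.6,-0.23,0.18,2.4,0,0,-0.003],[0.6,-0.23,0.18,2.4,0,0,-0.003],[0.6,-0.23,0.18,2.4,0,0,-0.003],[0.6,-0.23,0.18,2.4,0,0,-0.003],[0.6,0,0,0,0,0,0],[0.6,0,0,0,0,0,0]]]}}

```text
time_s: 2.48
ee_pos: [551.6, -199.0, 100.1]
ee_rot: [-179.9, 0.2, -5.2]
force: [-0.5, 0.1, 0.4]
gripper_width: 54.8
```

```bash
python3 -c "
from h import *
plan([(551.3,-202.3,44,-5.5,4)],0.6)"
```

```text
at [ 551.6 -199.   100.1] [-179.92    0.18   -5.24] F [-0.5  0.1  0.4] w 54.8 t 2.5
[[0.6,0.0,0.09,1.4,-0.0,0.001,0.001],
[0.6,0.0,0.09,1.4,-0.0,0.001,0.001],
[0.6,0.0,0.08,1.4,-0.0,0.001,0.001],
[0.6,0.0,0.08,1.4,-0.0,0.001,0.001]]
```

Call:
{"api": "move_arm", "payload": {"increments": [[[0.6,0,0.08,1.4,0,0.001,0.001],[0.6,0,0.08,1.4,0,0.001,0.001],[0.6,0,0.08,1.4,0,0.001,0.001],[0.6,0,0.08,1.4,0,0.001,0.001],[0.6,0,0,0,0,0,0],[0.35,0,0,0,0,0,0],[0.35,0,0,0,0,0,0]]]}}

```text
time_s: 3.35
ee_pos: [552.6, -202.6, 41.7]
ee_rot: [-180.0, -0.2, -5.5]
force: [0.1, 0.5, 0.1]
gripper_width: 37.8
```

```bash
python3 -c "
from h import *
plan([(551.3,-202.2,43,-5.5,1)],0.35)
f,R,t=grab('scene'); c=f['color'][150:270,210:350]; cv2.imwrite('pics/s1.png',cv2.resize(c[:,:,::-1],None,fx=4,fy=4,interpolation=cv2.INTER_CUBIC))"
```

```text
at [ 552.6 -202.6   41.7] [-179.96   -0.24   -5.48] F [0.1 0.5 0.1] w 37.8 t 3.4
[[0.35,-0.13,-0.03,-0.13,-0.001,-0.004,0.0]]
```

View pics/s1.png

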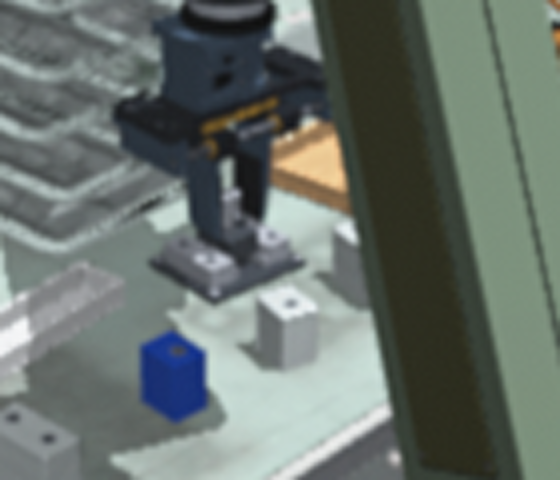

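The knob is between the fingers at about (232,205), so I close.

Call:
{"api": "move_arm", "payload": {"increments": [[[0.35,-0.1,0,-0.13,0,0.004,0],[0.15,0,0,0,0,0,0],[0.15,0,0,0,0,0,0],[0.15,0,0,0,0,0,0],[0.1,0,0,0,0,0,0],[0.1,0,0,0,0,0,0]]], "force": 25}}

```text
time_s: 4.15
ee_pos: [552.0, -202.6, 44.0]
ee_rot: [-180.0, -0.6, -5.5]
force: [-0.7, 0.0, 0.2]
gripper_width: 21.1
```

```bash
python3 -c "
from h import *
plan([(552,-202.6,96,-5.5,3),(530,-202.6,110,-5.5,1),(520,-60,110,-5.5,4),(580,60,110,-5.5,4)],0.1)"
```

```text
at [ 552.  -202.6   44. ] [-179.99   -0.58   -5.47] F [-0.7  0.   0.2] w 21.1 t 4.2
[[0.1,0.02,0.0,-1.73,-0.0,-0.003,0.0],
[0.1,0.01,0.0,-1.73,-0.0,-0.003,0.0],
[0.1,0.0,0.0,-1.73,-0.0,-0.003,0.0],
[0.1,-2.19,0.21,-1.4,0.0,0.0,0.0],
[0.1,-0.59,-3.52,-0.0,0.0,0.0,0.0],
[0.1,-0.59,-3.52,-0.0,0.0,0.0,0.0],
[0.1,-0.59,-3.52,-0.0,0.0,0.0,0.0],
[0.1,-0.59,-3.52,-0.0,0.0,0.0,0.0],
[0.1,1.21,-3.13,-0.0,0.0,0.0,0.0],
[0.1,1.21,-3.13,-0.0,0.0,0.0,0.0],
[0.1,1.21,-3.13,-0.0,0.0,0.0,0.0],
[0.1,1.21,-3.13,-0.0,0.0,0.0,0.0]]
```

Call:
{"api": "move_arm", "payload": {"increments": [[[0.1,0.02,0,-1.73,0,-0.003,0],[0.1,0,0,-1.73,0,-0.003,0],[0.1,0,0,-1.73,0,-0.003,0],[0.1,-2.19,0.21,-1.4,0,0,0],[0.1,-0.59,-3.52,0,0,0,0],[0.1,-0.59,-3.52,0,0,0,0],[0.1,-0.59,-3.52,0,0,0,0],[0.1,-0.59,-3.52,0,0,0,0],[0.1,1.21,-3.13,0,0,0,0],[0.1,1.21,-3.13,0,0,0,0],[0.1,1.21,-3.13,0,0,0,0],[0.1,0,0,0,0,0,0]]]}}

```text
time_s: 5.65
ee_pos: [560.8, 36.3, 106.9]
ee_rot: [-180.0, 0.6, -5.6]
force: [-0.2, 0.2, -3.0]
gripper_width: 20.7
```

```bash
python3 -c "
from h import *
plan([(620,88,100,-5.5,3),(675,88.2,90,-5.5,3),(675,88.2,45,-5.5,3)],0.1)"
```

```text
at [560.8  36.3 106.9] [-179.98    0.59   -5.58] F [-0.2  0.2 -3. ] w 20.7 t 5.7
[[0.1,1.8,-1.91,0.21,-0.0,0.003,-0.0],
[0.1,1.8,-1.91,0.22,-0.0,0.003,-0.0],
[0.1,1.8,-1.91,0.22,-0.0,0.003,-0.0],
[0.1,1.82,-0.18,0.33,0.0,0.0,0.0],
[0.1,1.82,-0.18,0.33,0.0,0.0,0.0],
[0.1,1.82,-0.18,0.33,0.0,0.0,0.0],
[0.1,0.0,-0.0,1.5,0.0,0.0,0.0],
[0.1,0.0,-0.0,1.5,0.0,0.0,0.0],
[0.1,0.0,-0.0,1.5,0.0,0.0,0.0]]
```

Call:
{"api": "move_arm", "payload": {"increments": [[[0.1,1.8,-1.91,0.21,0,0.003,0],[0.1,1.8,-1.91,0.22,0,0.003,0],[0.1,1.8,-1.91,0.22,0,0.003,0],[0.1,1.82,-0.18,0.33,0,0,0],[0.1,1.82,-0.18,0.33,0,0,0],[0.1,1.82,-0.18,0.33,0,0,0],[0.1,0,0,1.5,0,0,0],[0.1,0,0,1.5,0,0,0],[0.1,0,0,1.0,0,0,0],[0.1,0,0,0,0,0,0]]]}}

```text
time_s: 6.9
ee_pos: [667.7, 81.6, 40.7]
ee_rot: [179.6, 1.1, -5.8]
force: [0.1, -0.6, -3.5]
gripper_width: 21.1
```

```bash
python3 -c "
from h import *
plan([(675,88.2,32,-5.5,3)],0.1)"
```

```text
at [667.7  81.6  40.7] [179.57   1.1   -5.76] F [ 0.1 -0.6 -3.5] w 21.1 t 6.9
[[0.1,0.23,-0.24,0.28,0.002,0.006,-0.002],
[0.1,0.23,-0.24,0.29,0.002,0.006,-0.002],
[0.1,0.22,-0.24,0.29,0.002,0.006,-0.002]]
```

Call:
{"api": "move_arm", "payload": {"increments": [[[0.1,0.35,-0.35,0,0.003,0.01,-0.002],[0.1,0.35,-0.35,0,0.003,0.009,-0.002],[0.1,0,0,0.35,0,0,0],[0.1,0,0,0.35,0,0,0],[0.1,0,0,0,0,0,0]]]}}

```text
time_s: 7.52
ee_pos: [676.6, 88.9, 34.9]
ee_rot: [180.0, -0.2, -5.5]
force: [0.0, -0.5, -2.3]
gripper_width: 21.0
```

```bash
python3 -c "
from h import *
plan([(675,88.2,31,-5.5,2)],0.1)"
```

```text
at [676.6  88.9  34.9] [179.98  -0.24  -5.48] F [ 0.  -0.5 -2.3] w 21.0 t 7.5
[[0.1,-0.08,0.04,0.19,0.0,-0.002,0.0],
[0.1,-0.08,0.04,0.19,0.0,-0.002,0.0]]
```

Call:
{"api": "move_arm", "payload": {"increments": [[[0.1,-0.08,0.04,0.19,0,-0.002,0],[0.1,-0.06,0.04,0.17,0,-0.002,0],[0.1,0,0,0,0,0,0],[0.1,0,0,0,0,0,0]]]}}

```text
time_s: 8.02
ee_pos: [675.2, 88.0, 31.2]
ee_rot: [180.0, -0.0, -5.5]
force: [-1.5, 0.2, -2.3]
gripper_width: 21.2
```

Call:
{"api": "move_arm", "payload": {"increments": [[[0.1,0,0,0.08,0,0,0],[0.1,0,0,0.04,0,0,0],[0.1,0,0,0,0,0,0]]]}}

```text
time_s: 8.4
ee_pos: [675.2, 88.1, 31.1]
ee_rot: [180.0, -0.0, -5.5]
force: [-1.1, 0.0, -1.6]
gripper_width: 21.1
```

Call:
{"api": "move_arm", "payload": {"increments": [[[0.45,0,0,0,0,0,0],[0.45,0,0,0,0,0,0],[0.45,0,0,0,0,0,0],[0.6,0,0,-2,0,0,0],[0.6,0,0,-2.5,0,0,0],[0.7,0,0,-2.5,0,0,0],[0.7,-1,0,-2,0,0,0],[0.7,-4,-0.3,0,0,0,0],[0.7,-4,-0.3,0,0,0,0],[0.7,-4,-0.3,0,0,0,0],[0.7,0,0,0,0,0,0]]]}}

```text
time_s: 9.78
ee_pos: [541.1, 109.8, 123.9]
ee_rot: [-180.0, -0.1, -5.5]
force: [-1.1, 0.1, 0.2]
gripper_width: 64.2
```

```bash
cat >> h.py <<'E'
def tops(lo=40,hi=62,n='top',out=None):
    f,R,t=grab(n); P=cloud(f,R,t); Z=np.nan_to_num(P[...,2],nan=-999)
    m=(Z>lo)&(Z<hi)&(P[...,0]>330)&(P[...,0]<720)&(P[...,1]>-480)&(P[...,1]<140)&~((P[...,0]>615)&(P[...,1]<-70))
    for o in rect(P,m): print(*o)
    if out: save(f,out)
    return f,R,t,P
E
python3 -c "
from h import *
tops(out='pics/t2.png')
plan([(480,107,110,1,4),(438.9,107.8,110,1,2)],0.7)"
```

```text
[140 182] [673.8  86.6] [19.4 20.4] 82.8 [47.3 54.9 58.4] 51
[257 259] [ 442.  -251.2] [31.9 63.9] 73.6 [46.8 49.9 53.4] 247
[134 262] [438.9 108.4] [63.9 33.7] 1.8 [44.3 49.8 53.9] 272
[181 260] [440.8 -28.9] [31.7 40.3] 84.5 [46.3 50.1 53.5] 162
[217 265] [ 425.6 -133.3] [31.9 39.8] 73.8 [45.4 50.4 54.2] 159
at [543.2 109.8 124.3] [-179.96   -0.24   -5.53] F [1.  0.4 0.8] w 63.9 t 9.8
[[0.7,-1.57,0.22,0.35,-0.0,-0.001,-0.029],
[0.7,-1.57,0.18,0.35,-0.0,-0.001,-0.029],
[0.7,-1.58,0.13,0.35,-0.0,-0.001,-0.029],
[0.7,-1.58,0.09,0.35,-0.0,-0.001,-0.029],
[0.7,-2.05,-0.08,-0.0,0.0,0.0,0.0],
[0.7,-2.05,-0.08,-0.0,0.0,0.0,0.0]]
```

Call:
{"api": "move_arm", "payload": {"increments": [[[0.75,-1.57,0.22,0.3,0,0,-0.029],[0.75,-1.57,0.18,0.3,0,0,-0.029],[0.75,-1.58,0.13,0.3,0,0,-0.029],[0.75,-1.58,0.05,0.3,0,0,-0.029],[0.75,-1.95,-0.12,0,0,0,0],[0.75,-1.95,-0.12,0,0,0,0],[0.75,0,0,0,0,0,0],[0.75,0,0,0,0,0,0]]]}}

```text
time_s: 10.82
ee_pos: [443.6, 108.2, 111.7]
ee_rot: [-180.0, -0.7, 1.4]
force: [-0.9, 0.5, 0.3]
gripper_width: 68.1
```

```bash
python3 -c "
from h import *
plan([(439.5,109.2,80,1.3,2),(439.5,109.2,28,1.3,4)],0.75)"
```

```text
at [443.6 108.2 111.7] [-179.96   -0.72    1.4 ] F [-0.9  0.5  0.3] w 68.1 t 10.8
[[0.75,-0.22,-0.05,1.58,-0.0,-0.006,0.001],
[0.75,-0.21,-0.05,1.58,-0.0,-0.006,0.001],
[0.75,0.0,-0.0,1.3,0.0,0.0,0.0],
[0.75,0.0,-0.0,1.3,0.0,0.0,0.0],
[0.75,0.0,-0.0,1.3,0.0,0.0,0.0],
[0.75,0.0,-0.0,1.3,0.0,0.0,0.0]]
```

Call:
{"api": "move_arm", "payload": {"increments": [[[0.75,-0.21,-0.05,1.58,0,-0.006,0],[0.75,-0.21,-0.05,1.58,0,-0.006,0],[0.75,0,0,1.3,0,0,0],[0.75,0,0,1.3,0,0,0],[0.75,0,0,1.3,0,0,0],[0.75,0,0,1.25,0,0,0],[0.75,0,0,0,0,0,0],[0.75,0,0,0,0,0,0]]]}}

```text
time_s: 11.82
ee_pos: [442.0, 109.1, 21.8]
ee_rot: [-180.0, 0.0, 1.4]
force: [-0.6, 0.7, -0.3]
gripper_width: 68.2
```

```bash
python3 -c "
from h import *
plan([(439.5,109.2,28,1.3,1)],0.75)"
```

```text
at [442.  109.1  21.8] [-1.7997e+02  1.0000e-02  1.3600e+00] F [-0.6  0.7 -0.3] w 68.2 t 11.8
[[0.75,-0.25,-0.01,-0.62,-0.001,0.0,0.001]]
```

Call:
{"api": "move_arm", "payload": {"increments": [[[0.75,-0.22,0,-0.6,0,0,0],[0.75,0,0,0,0,0,0],[0.2,0,0,0,0,0,0],[0.2,0,0,0,0,0,0],[0.2,0,0,0,0,0,0],[0.2,0,0,0,0,0,0],[0.2,0,0,0,0,0,0]]], "force": 30}}

```text
time_s: 12.7
ee_pos: [440.6, 109.4, 29.7]
ee_rot: [-179.9, -0.2, 1.4]
force: [-0.6, -0.2, 1.1]
gripper_width: 32.2
```

```bash
python3 -c "
from h import *
plan([(439.5,109,85,1.3,3),(500,30,110,-3,4),(551.5,-202.6,110,-5.5,5)],0.2)"
```

```text
at [440.6 109.4  29.7] [-179.93   -0.19    1.37] F [-0.6 -0.2  1.1] w 32.2 t 12.7
[[0.2,-0.03,0.01,-1.84,-0.0,-0.001,0.0],
[0.2,-0.03,0.01,-1.84,-0.0,-0.001,0.0],
[0.2,-0.04,0.01,-1.84,-0.0,-0.001,0.0],
[0.2,1.47,2.01,-0.62,0.0,-0.0,0.019],
[0.2,1.5,1.98,-0.62,0.0,-0.0,0.019],
[0.2,1.54,1.95,-0.62,0.0,-0.0,0.019],
[0.2,1.58,1.92,-0.62,0.0,-0.0,0.019],
[0.2,1.27,4.59,0.0,-0.0,-0.0,0.009],
[0.2,1.31,4.58,0.0,-0.0,-0.0,0.009],
[0.2,1.35,4.57,0.0,-0.0,-0.0,0.009],
[0.2,1.39,4.56,0.0,-0.0,-0.0,0.009],
[0.2,1.43,4.54,0.0,-0.0,-0.0,0.009]]
```

Call:
{"api": "move_arm", "payload": {"increments": [[[0.2,-0.03,0,-1.84,0,0,0],[0.2,-0.03,0,-1.84,0,0,0],[0.2,-0.03,0,-1.84,0,0,0],[0.2,1.47,2.01,-0.62,0,0,0.019],[0.2,1.5,1.98,-0.62,0,0,0.019],[0.2,1.54,1.95,-0.62,0,0,0.019],[0.2,1.58,1.92,-0.62,0,0,0.019],[0.2,0.8,4.4,0,0,0,0.009],[0.2,0.8,4.5,0,0,0,0.009],[0.2,0.8,4.5,0,0,0,0.009],[0.2,0.8,4.5,0,0,0,0.009],[0.2,0,0,0,0,0,0]]]}}

```text
time_s: 14.2
ee_pos: [519.0, -158.3, 107.1]
ee_rot: [-180.0, 0.4, -5.1]
force: [0.2, 0.2, -2.0]
gripper_width: 31.6
```

```bash
python3 -c "
from h import *
plan([(551.5,-202.4,100,-5.5,3)],0.2)"
```

```text
at [ 519.  -158.3  107.1] [-179.97    0.37   -5.12] F [ 0.2  0.2 -2. ] w 31.6 t 14.2
[[0.2,1.21,1.37,0.23,-0.0,0.002,0.002],
[0.2,1.21,1.37,0.23,-0.0,0.002,0.002],
[0.2,1.22,1.36,0.23,-0.0,0.002,0.002]]
```

Call:
{"api": "move_arm", "payload": {"increments": [[[0.2,1.21,1.37,0.2,0,0.002,0.002],[0.2,1.21,1.37,0.2,0,0.002,0.002],[0.2,1.22,1.36,0.2,0,0.002,0.002],[0.2,0,0,0.8,0,0,0],[0.2,0,0,0.8,0,0,0],[0.2,0,0,0.8,0,0,0],[0.2,0,0,0,0,0,0],[0.2,0,0,0,0,0,0]]]}}

```text
time_s: 15.2
ee_pos: [552.5, -201.5, 72.9]
ee_rot: [-179.8, 0.3, -5.3]
force: [-0.6, 1.0, -1.8]
gripper_width: 32.1
```

```bash
python3 -c "
from h import *
plan([(551.8,-202.4,63,-5.5,2)],0.2)"
```

```text
at [ 552.5 -201.5   72.9] [-179.84    0.26   -5.28] F [-0.6  1.  -1.8] w 32.1 t 15.2
[[0.2,-0.03,0.05,0.5,-0.001,0.002,0.002],
[0.2,-0.03,0.05,0.5,-0.001,0.002,0.002]]
```

Call:
{"api": "move_arm", "payload": {"increments": [[[0.2,-0.03,0.05,0.5,-0.001,0.002,0.002],[0.2,-0.03,0.05,0.4,-0.001,0.002,0.002],[0.2,0,0,0,0,0,0],[0.2,0,0,0.4,0,0,0],[0.2,0,0,0.4,0,0,0],[0.2,0,0,0,0,0,0]]]}}

```text
time_s: 15.95
ee_pos: [552.0, -202.4, 55.4]
ee_rot: [-180.0, -0.1, -5.5]
force: [-0.1, 0.2, -1.3]
gripper_width: 31.8
```

```bash
python3 -c "
from h import *
plan([(551.8,-202.4,49,-5.5,2)],0.2)"
```

```text
at [ 552.  -202.4   55.4] [-1.7999e+02 -5.0000e-02 -5.5300e+00] F [-0.1  0.2 -1.3] w 31.8 t 15.9
[[0.2,-0.01,-0.0,0.32,-0.0,-0.0,-0.0],
[0.2,-0.01,-0.0,0.32,-0.0,-0.0,-0.0]]
```

Call:
{"api": "move_arm", "payload": {"increments": [[[0.2,0,0,0.3,0,0,0],[0.2,0,0,0.3,0,0,0],[0.2,0,0,0,0,0,0],[0.2,0,0,0,0,0,0]]]}}

```text
time_s: 16.45
ee_pos: [552.1, -202.5, 49.0]
ee_rot: [-180.0, -0.1, -5.5]
force: [-0.1, 0.5, -1.3]
gripper_width: 31.8
```

Call:
{"api": "move_arm", "payload": {"increments": [[[0.55,0,0,0,0,0,0],[0.55,0,0,0,0,0,0],[0.55,0,0,0,0,0,0],[0.6,0,0,-2.5,0,0,0],[0.6,0,0,-2.5,0,0,0],[0.6,0,0,-1,0,0,0],[0.6,0,0,0,0,0,0]]]}}

```text
time_s: 17.32
ee_pos: [552.4, -202.6, 111.1]
ee_rot: [180.0, -0.1, -5.5]
force: [0.6, -0.3, -0.1]
gripper_width: 54.7
```

```bash
python3 -c "
from h import *
f,R,t=grab('scene'); P=cloud(f,R,t)
m=(abs(P[...,0]-548)<45)&(abs(P[...,1]+202)<22)&(P[...,2]>30)&(P[...,2]<85)
q=P[m]; print(len(q),np.percentile(q[:,2],[5,50,80,90,95,98]),q.mean(0))
c=f['color'][150:270,210:350]; cv2.imwrite('pics/s3.png',cv2.resize(c[:,:,::-1],None,fx=4,fy=4,interpolation=cv2.INTER_CUBIC))
plan([(551.8,-202.5,49,-5.5,4)],0.6)"
```

```text
276 [32.90707912 55.49520247 65.31164102 66.48964369 67.19752344 67.69006583] [ 539.26448453 -195.28183816   53.36703145]
at [ 552.  -202.5  110.6] [-1.7999e+02 -7.0000e-02 -5.5200e+00] F [ 0.8  0.2 -0.6] w 54.9 t 17.4
[[0.6,-0.01,0.0,1.54,-0.0,-0.0,-0.0],
[0.6,-0.01,0.0,1.54,-0.0,-0.0,-0.0],
[0.6,-0.01,0.0,1.54,-0.0,-0.0,-0.0],
[0.6,-0.01,0.0,1.54,-0.0,-0.0,-0.0]]
```

View pics/s3.png

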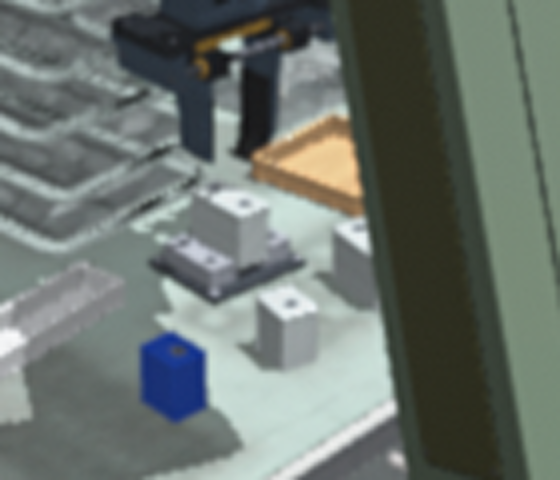

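The bar's top is at 67 mm, so it stands on the step and is good. I re-grip it.

Call:
{"api": "move_arm", "payload": {"increments": [[[0.6,0,0,1.5,0,0,0],[0.6,0,0,1.5,0,0,0],[0.6,0,0,1.5,0,0,0],[0.6,0,0,1.5,0,0,0],[0.6,0,0,0,0,0,0],[0.6,0,0,0,0,0,0],[0.2,0,0,0,0,0,0],[0.2,0,0,0,0,0,0],[0.2,0,0,0,0,0,0],[0.2,0,0,0,0,0,0]]], "force": 30}}

```text
time_s: 18.62
ee_pos: [550.2, -201.8, 43.3]
ee_rot: [-179.9, 0.2, -5.5]
force: [-0.5, -1.0, -1.8]
gripper_width: 31.5
```

```bash
python3 -c "
from h import *
plan([(551,-202.5,105,-5.5,3),(510,-80,110,80,9)],0.2)"
```

```text
at [ 550.2 -201.8   43.3] [-179.9     0.24   -5.52] F [-0.5 -1.  -1.8] w 31.5 t 18.6
[[0.2,0.02,0.02,-2.06,-0.001,0.001,-0.0],
[0.2,0.02,0.02,-2.06,-0.001,0.001,-0.0],
[0.2,0.03,0.02,-2.06,-0.001,0.001,-0.0],
[0.2,-0.58,-1.31,-0.06,0.0,0.0,-0.166],
[0.2,-0.36,-1.39,-0.06,0.0,0.0,-0.166],
[0.2,-0.13,-1.43,-0.06,0.0,0.0,-0.166],
[0.2,0.11,-1.43,-0.06,0.0,0.0,-0.166],
[0.2,0.35,-1.39,-0.06,0.0,0.0,-0.166],
[0.2,0.57,-1.32,-0.06,0.0,0.0,-0.166],
[0.2,0.78,-1.2,-0.06,0.0,0.0,-0.166],
[0.2,0.97,-1.06,-0.06,0.0,0.0,-0.166],
[0.2,1.13,-0.88,-0.06,0.0,0.0,-0.166]]
```

Call:
{"api": "move_arm", "payload": {"increments": [[[0.2,0.02,0.02,-2.06,0,0,0],[0.2,0.02,0.02,-2.06,0,0,0],[0.2,0.03,0.02,-2.06,0,0,0],[0.2,-0.58,-1.31,0,0,0,-0.166],[0.2,-0.36,-1.39,0,0,0,-0.166],[0.2,-0.13,-1.43,0,0,0,-0.166],[0.2,0.11,-1.43,0,0,0,-0.166],[0.2,0.35,-1.39,0,0,0,-0.166],[0.2,0.57,-1.32,0,0,0,-0.166],[0.2,0.78,-1.2,0,0,0,-0.166],[0.2,0.97,-1.06,0,0,0,-0.166],[0.2,1.13,-0.88,0,0,0,-0.166]]]}}

```text
time_s: 20.12
ee_pos: [504.2, -77.5, 106.1]
ee_rot: [-179.5, -0.1, 82.8]
force: [0.4, -0.7, -0.9]
gripper_width: 31.9
```

```bash
python3 -c "
from h import *
plan([(576.9,75.1,100,95.3,6),(576.9,75.1,60,95.3,3)],0.2)"
```

```text
at [504.2 -77.5 106.1] [-1.7954e+02 -1.4000e-01  8.2820e+01] F [ 0.4 -0.7 -0.9] w 31.9 t 20.1
[[0.2,2.67,0.89,0.1,-0.001,-0.001,-0.036],
[0.2,2.64,0.98,0.1,-0.001,-0.001,-0.036],
[0.2,2.6,1.08,0.1,-0.001,-0.001,-0.036],
[0.2,2.56,1.17,0.1,-0.001,-0.001,-0.036],
[0.2,2.52,1.26,0.1,-0.001,-0.001,-0.036],
[0.2,2.47,1.35,0.1,-0.001,-0.001,-0.036],
[0.2,0.0,-0.0,1.33,0.0,0.0,0.0],
[0.2,0.0,-0.0,1.33,0.0,0.0,0.0],
[0.2,0.0,-0.0,1.33,0.0,0.0,0.0]]
```

Call:
{"api": "move_arm", "payload": {"increments": [[[0.2,2.67,0.89,0.1,-0.001,-0.001,-0.036],[0.2,2.64,0.98,0.1,-0.001,-0.001,-0.036],[0.2,2.6,1.08,0.1,-0.001,-0.001,-0.036],[0.2,2.56,1.17,0.1,-0.001,-0.001,-0.036],[0.2,2.52,1.26,0.1,-0.001,-0.001,-0.036],[0.2,2.47,1.35,0.1,-0.001,-0.001,-0.036],[0.2,0,0,1,0,0,0],[0.2,0,0,1,0,0,0],[0.2,0,0,1,0,0,0],[0.2,0,0,0,0,0,0],[0.2,0,0,0,0,0,0]]]}}

```text
time_s: 21.5
ee_pos: [574.4, 77.9, 66.2]
ee_rot: [-179.6, 0.2, 95.5]
force: [0.6, 0.0, -2.1]
gripper_width: 31.8
```

```bash
python3 -c "
from h import *
plan([(576.9,75.1,60,95.3,3)],0.2)"
```

```text
at [574.4  77.9  66.2] [-179.58    0.21   95.54] F [ 0.6  0.  -2.1] w 31.8 t 21.5
[[0.2,-0.1,0.08,0.21,-0.002,0.001,0.001],
[0.2,-0.1,0.07,0.21,-0.002,0.001,0.001],
[0.2,-0.1,0.07,0.21,-0.002,0.001,0.001]]
```

Call:
{"api": "move_arm", "payload": {"increments": [[[0.2,-0.2,0.1,0.2,-0.003,0.001,0.001],[0.2,-0.2,0.1,0.2,-0.003,0.001,0.001],[0.2,0,0,0,0,0,0],[0.2,0,0,0,0,0,0]]]}}

```text
time_s: 22.0
ee_pos: [577.5, 73.4, 62.9]
ee_rot: [179.9, 0.1, 95.4]
force: [0.3, -0.0, -1.4]
gripper_width: 31.9
```

```bash
python3 -c "
from h import *
plan([(577,73.5,32,95.3,4)],0.2)
f,R,t,P=tops()
save(f,'pics/t5.png')"
```

```text
at [577.5  73.4  62.9] [1.7994e+02 9.0000e-02 9.5360e+01] F [ 0.3 -0.  -1.4] w 31.9 t 22.0
[[0.2,0.01,-0.01,0.77,0.0,0.0,0.0],
[0.2,0.0,-0.01,0.77,0.0,0.0,0.0],
[0.2,0.0,-0.01,0.77,0.0,0.0,0.0],
[0.2,0.0,-0.01,0.77,0.0,0.0,0.0]]
[257 258] [ 441.7 -251.1] [31.8 64.4] 73.6 [46.9 50.  53.4] 245
[181 260] [441.5 -29.6] [33.2 40.6] 89.2 [45.5 50.1 53.3] 162
[217 265] [ 425.5 -133.3] [32.2 40. ] 74.2 [45.9 50.1 53.6] 161
```

Call:
{"api": "move_arm", "payload": {"increments": [[[0.2,0,0,0.75,0,0,0],[0.2,0,0,0.75,0,0,0],[0.2,0,0,0.75,0,0,0],[0.2,0,0,0.3,0,0,0],[0.2,0,0,0,0,0,0],[0.2,0,0,0,0,0,0]]]}}

```text
time_s: 22.8
ee_pos: [577.2, 73.6, 35.0]
ee_rot: [-180.0, 0.1, 95.4]
force: [0.1, -0.2, -1.8]
gripper_width: 31.9
```

Call:
{"api": "move_arm", "payload": {"increments": [[[0.2,0,0,0.25,0,0,0],[0.2,0,0,0.15,0,0,0],[0.2,0,0,0,0,0,0],[0.45,0,0,0,0,0,0],[0.5,0,0,0,0,0,0],[0.5,0,0,0,0,0,0],[0.5,0,0,-2.5,0,0,0],[0.6,0,0,-3,0,0,0],[0.7,0,0,-2.5,0,0,0],[0.7,0,0,0,0,0,0]]]}}

```text
time_s: 24.05
ee_pos: [578.0, 73.7, 114.0]
ee_rot: [179.9, 0.1, 95.4]
force: [-0.3, 0.3, -0.3]
gripper_width: 63.7
```

```bash
python3 -c "
from h import *
plan([(480,-70,112,20,7),(426.5,-132.8,112,-16,4)],0.75)"
```

```text
at [578.   73.7 114. ] [1.7987e+02 9.0000e-02 9.5390e+01] F [-0.3  0.3 -0.3] w 63.7 t 24.1
[[0.75,-1.91,-1.59,0.03,0.0,-0.0,0.188],
[0.75,-2.18,-1.2,0.03,0.0,-0.0,0.188],
[0.75,-2.36,-0.77,0.03,0.0,-0.0,0.188],
[0.75,-2.46,-0.32,0.03,0.0,-0.0,0.188],
[0.75,-2.48,0.15,0.03,0.0,-0.0,0.188],
[0.75,-2.41,0.61,0.03,0.0,-0.0,0.188],
[0.75,-2.25,1.05,0.03,0.0,-0.0,0.188],
[0.75,-1.79,1.02,0.0,0.0,-0.0,0.157],
[0.75,-1.61,1.29,0.0,0.0,-0.0,0.157],
[0.75,-1.39,1.52,0.0,0.0,-0.0,0.157],
[0.75,-1.14,1.72,0.0,0.0,-0.0,0.157]]
```

Call:
{"api": "move_arm", "payload": {"increments": [[[0.75,-1.91,-1.59,0,0,0,0.187],[0.75,-2.18,-1.2,0,0,0,0.187],[0.75,-2.36,-0.77,0,0,0,0.187],[0.75,-2.46,-0.32,0,0,0,0.187],[0.75,-2.48,0.15,0,0,0,0.187],[0.75,-2.41,0.61,0,0,0,0.187],[0.75,-2.25,1.05,0,0,0,0.187],[0.75,-1.79,1.02,0,0,0,0.157],[0.75,-1.61,1.29,0,0,0,0.157],[0.75,-1.39,1.52,0,0,0,0.157],[0.75,-1.0,1.6,0,0,0,0.157],[0.75,0,0,0,0,0,0]]]}}

```text
time_s: 25.55
ee_pos: [413.3, -135.0, 100.6]
ee_rot: [179.8, 1.1, -17.4]
force: [0.7, -0.6, -0.1]
gripper_width: 68.5
```

```bash
python3 -c "
from h import *
plan([(426.3,-132.8,90,-16,3)],0.75)
f,R,t,P=tops()
f,R,t=grab('scene'); save(f,'pics/s6.png')"
```

```text
at [ 413.3 -135.   100.6] [179.79   1.11 -17.39] F [ 0.7 -0.6 -0.1] w 68.5 t 25.6
[[0.75,0.4,-0.2,0.35,0.001,0.006,-0.008],
[0.75,0.4,-0.2,0.35,0.001,0.006,-0.008],
[0.75,0.4,-0.19,0.35,0.001,0.006,-0.008]]
[140 182] [673.7  86.8] [19.  19.3] 87.8 [48.  55.5 59.5] 51
[145 214] [577.4  73.1] [32.1 64.9] 5.4 [48.8 54.  57.6] 252
[257 258] [ 441.8 -251.1] [31.8 64.2] 73.6 [46.5 50.  53.9] 248
[177 258] [448.3 -16.2] [ 6.9 29.8] 71.7 [41.7 50.1 54.1] 26
[218 261] [ 436.5 -136.8] [31.7 17.6] 73.5 [45.7 50.  53.8] 74
```

View pics/s6.png

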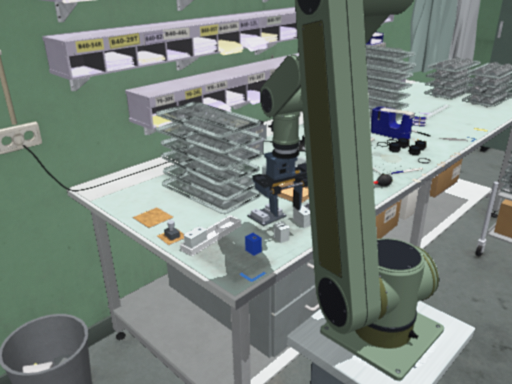

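The view shows the master on the pad at (172,232) and bar 1 upright in the tray at (200,238). The gripper is over the short piece.

Call:
{"api": "move_arm", "payload": {"increments": [[[0.75,0.45,-0.2,0.7,0,0.006,-0.008],[0.75,0.45,-0.2,0.7,0,0.006,-0.008],[0.75,0.35,-0.19,0.7,0,0.006,-0.008],[0.75,0,0,0,0,0,0],[0.75,0,0,1.2,0,0,0],[0.75,0,0,1.2,0,0,0],[0.75,0,0,1,0,0,0],[0.75,0,0,0,0,0,0],[0.75,0,0,0,0,0,0]]]}}

```text
time_s: 26.78
ee_pos: [429.5, -130.9, 40.6]
ee_rot: [179.8, 0.0, -15.5]
force: [-0.8, 0.9, 0.1]
gripper_width: 68.3
```

```bash
python3 -c "
from h import *
plan([(426.3,-132.8,28,-16,2)],0.75)"
```

```text
at [ 429.5 -130.9   40.6] [ 1.7985e+02  5.0000e-02 -1.5470e+01] F [-0.8  0.9  0.1] w 68.3 t 26.8
[[0.75,-0.13,0.13,0.63,0.001,0.0,0.005],
[0.75,-0.13,0.14,0.63,0.001,0.0,0.005]]
```

Call:
{"api": "move_arm", "payload": {"increments": [[[0.75,-0.13,0.12,0.6,0.001,0,0.005],[0.75,-0.13,0.12,0.6,0.001,0,0.005],[0.75,0,0,0,0,0,0],[0.2,0,0,0,0,0,0],[0.2,0,0,0,0,0,0],[0.2,0,0,0,0,0,0],[0.2,0,0,0,0,0,0],[0.2,0,0,0,0,0,0]]]}}

```text
time_s: 27.78
ee_pos: [426.8, -132.9, 28.7]
ee_rot: [180.0, -0.1, -16.1]
force: [0.0, -0.5, -0.7]
gripper_width: 31.9
```

```bash
python3 -c "
from h import *
plan([(426.3,-132.8,85,-16,3),(446,-240,115,0,4),(449,-345,115,0,4)],0.2)"
```

```text
at [ 426.8 -132.9   28.7] [ 1.7996e+02 -8.0000e-02 -1.6090e+01] F [ 0.  -0.5 -0.7] w 31.9 t 27.8
[[0.2,-0.01,0.0,-1.88,0.0,-0.0,-0.001],
[0.2,-0.01,0.0,-1.88,0.0,-0.0,-0.001],
[0.2,-0.02,0.0,-1.88,0.0,-0.0,-0.001],
[0.2,1.21,2.44,-0.75,0.0,0.0,-0.07],
[0.2,1.04,2.52,-0.75,0.0,0.0,-0.07],
[0.2,0.86,2.59,-0.75,0.0,0.0,-0.07],
[0.2,0.68,2.64,-0.75,0.0,0.0,-0.07],
[0.2,0.08,2.62,0.0,0.0,0.0,0.0],
[0.2,0.08,2.62,0.0,0.0,0.0,0.0],
[0.2,0.08,2.62,0.0,0.0,0.0,0.0],
[0.2,0.08,2.62,0.0,0.0,0.0,0.0]]
```

Call:
{"api": "move_arm", "payload": {"increments": [[[0.2,0,0,-1.88,0,0,-0.001],[0.2,0,0,-1.88,0,0,-0.001],[0.2,0,0,-1.88,0,0,-0.001],[0.2,1.21,2.44,-0.75,0,0,-0.07],[0.2,1.04,2.52,-0.75,0,0,-0.07],[0.2,0.86,2.59,-0.75,0,0,-0.07],[0.2,0.68,2.64,-0.75,0,0,-0.07],[0.2,0.08,2.62,0,0,0,0],[0.2,0.08,2.62,0,0,0,0],[0.2,0.08,2.62,0,0,0,0],[0.2,0.08,2.62,0,0,0,0],[0.2,0,0,0,0,0,0]]]}}

```text
time_s: 29.28
ee_pos: [448.1, -348.8, 112.7]
ee_rot: [-179.7, 0.5, 0.8]
force: [-0.0, 0.4, -1.7]
gripper_width: 31.9
```

```bash
python3 -c "
from h import *
plan([(448,-350,80,1,4),(448,-350,36,1,4)],0.2)"
```

```text
at [ 448.1 -348.8  112.7] [-179.73    0.51    0.76] F [-0.   0.4 -1.7] w 31.9 t 29.3
[[0.2,0.0,0.04,0.82,-0.001,0.002,-0.001],
[0.2,0.0,0.03,0.82,-0.001,0.002,-0.001],
[0.2,0.0,0.03,0.82,-0.001,0.002,-0.001],
[0.2,-0.0,0.03,0.82,-0.001,0.002,-0.001],
[0.2,-0.0,-0.0,1.1,0.0,0.0,0.0],
[0.2,-0.0,-0.0,1.1,0.0,0.0,0.0],
[0.2,-0.0,-0.0,1.1,0.0,0.0,0.0],
[0.2,-0.0,-0.0,1.1,0.0,0.0,0.0]]
```

Call:
{"api": "move_arm", "payload": {"increments": [[[0.2,0,0.04,0.82,-0.001,0.002,-0.001],[0.2,0,0.03,0.82,-0.001,0.002,-0.001],[0.2,0,0.03,0.82,-0.001,0.002,-0.001],[0.2,0,0.03,0.82,-0.001,0.002,-0.001],[0.2,0,0,0,0,0,0],[0.2,0,0,1,0,0,0],[0.2,0,0,1,0,0,0],[0.2,0,0,1,0,0,0],[0.2,0,0,0.3,0,0,0],[0.2,0,0,0,0,0,0],[0.2,0,0,0,0,0,0]]]}}

```text
time_s: 30.65
ee_pos: [446.8, -346.3, 41.1]
ee_rot: [-179.8, 0.2, 1.1]
force: [0.1, 0.1, -1.6]
gripper_width: 31.5
```

Call:
{"api": "move_arm", "payload": {"increments": [[[0.2,0,0.1,0.4,-0.002,0,0],[0.2,0,0.1,0.35,-0.002,0,0],[0.2,0,0,0,0,0,0],[0.2,0,0,0,0,0,0]]]}}

```text
time_s: 31.15
ee_pos: [447.2, -348.8, 33.6]
ee_rot: [179.9, 0.1, 1.1]
force: [-0.1, 0.8, -2.6]
gripper_width: 32.2
```

Call:
{"api": "move_arm", "payload": {"increments": [[[0.2,0,0,0.06,0,0,0],[0.45,0,0,0,0,0,0],[0.5,0,0,0,0,0,0],[0.5,0,0,0,0,0,0],[0.5,0,0,-2.5,0,0,0],[0.6,0,0,-3,0,0,0],[0.7,0,0,-2.5,0,0,0],[0.75,0,0,0,0,0,0],[0.75,-4,-0.1,0,0,0,0.06],[0.75,-4,0,0,0,0,0.06],[0.75,-4,0,0,0,0,0.06],[0.75,0,0,0,0,0,0.06]]]}}

```text
time_s: 32.65
ee_pos: [323.3, -340.7, 111.5]
ee_rot: [-180.0, 0.3, -13.0]
force: [0.1, -0.2, 0.1]
gripper_width: 68.6
```

```bash
python3 -c "
from h import *
tops()
plan([(400,-252,112,-16.4,3),(442,-251,80,-16.4,4)],0.75)"
```

```text
[140 182] [673.6  86.4] [20.3 19.9] 1.0 [48.9 54.6 58.8] 50
[145 214] [577.4  72.2] [31.8 63.4] 5.3 [49.7 53.8 57.2] 251
[257 259] [ 441.9 -251.2] [31.8 63.5] 73.6 [46.1 50.  53.3] 246
[291 256] [ 445.8 -349.3] [40.2 31.9] 0.5 [47.3 53.9 57.9] 166
[181 260] [441.1 -29. ] [32.4 40.5] 86.4 [45.7 50.1 53.5] 163
at [ 324.4 -341.3  111.6] [-179.99    0.25  -13.03] F [0.2 0.2 1.1] w 68.3 t 32.7
[[0.75,1.78,-3.47,-0.02,-0.0,0.001,0.02],
[0.75,1.72,-3.5,-0.02,-0.0,0.001,0.02],
[0.75,1.65,-3.53,-0.02,-0.0,0.001,0.02],
[0.75,1.0,-0.32,0.8,0.0,0.0,0.0],
[0.75,1.0,-0.32,0.8,0.0,0.0,0.0],
[0.75,1.0,-0.32,0.8,0.0,0.0,0.0],
[0.75,1.0,-0.32,0.8,0.0,0.0,0.0]]
```

The short piece stands in the scrap box. Next is bar 4.

Call:
{"api": "move_arm", "payload": {"increments": [[[0.75,1.78,-3.47,0,0,0.001,0.02],[0.75,1.72,-3.5,0,0,0.001,0.02],[0.75,1.65,-3.53,0,0,0.001,0.02],[0.75,1.0,-0.32,0.6,0,0,0],[0.75,1.0,-0.32,0.6,0,0,0],[0.75,1.0,-0.32,0.6,0,0,0],[0.75,1.0,-0.32,0.6,0,0,0],[0.75,0,0,0,0,0,0],[0.75,0,0,0,0,0,0]]]}}

```text
time_s: 33.83
ee_pos: [444.4, -250.4, 80.3]
ee_rot: [-179.9, 0.5, -16.5]
force: [-0.3, 0.2, -1.2]
gripper_width: 68.4
```

```bash
python3 -c "
from h import *
plan([(442,-251,75,-16.4,3),(442,-251,29,-16.4,4)],0.75)"
```

```text
at [ 444.4 -250.4   80.3] [-179.94    0.47  -16.54] F [-0.3  0.2 -1.2] w 68.4 t 33.8
[[0.75,-0.07,0.04,0.18,-0.0,0.003,-0.001],
[0.75,-0.07,0.04,0.18,-0.0,0.003,-0.001],
[0.75,-0.07,0.04,0.18,-0.0,0.003,-0.001],
[0.75,-0.0,-0.0,1.15,0.0,0.0,0.0],
[0.75,-0.0,-0.0,1.15,0.0,0.0,0.0],
[0.75,-0.0,-0.0,1.15,0.0,0.0,0.0],
[0.75,-0.0,-0.0,1.15,0.0,0.0,0.0]]
```

Call:
{"api": "move_arm", "payload": {"increments": [[[0.75,-0.1,0.05,0.2,0,0.004,0],[0.75,-0.1,0.05,0.2,0,0.004,0],[0.75,0,0,1.15,0,0,0],[0.75,0,0,1.15,0,0,0],[0.75,0,0,1.1,0,0,0],[0.75,0,0,0.9,0,0,0],[0.75,0,0,0,0,0,0],[0.75,0,0,0,0,0,0]]]}}

```text
time_s: 34.83
ee_pos: [440.9, -250.8, 29.9]
ee_rot: [-179.9, 0.0, -16.6]
force: [-0.1, -0.6, -0.1]
gripper_width: 68.3
```

```bash
python3 -c "
from h import *
plan([(442,-251,29,-16.4,1)],0.75)"
```

```text
at [ 440.9 -250.8   29.9] [-1.7993e+02  4.0000e-02 -1.6590e+01] F [-0.1 -0.6 -0.1] w 68.3 t 34.8
[[0.75,0.11,-0.01,0.09,-0.001,0.001,-0.003]]
```

Call:
{"api": "move_arm", "payload": {"increments": [[[0.75,0.11,0,0.08,0,0,-0.003],[0.75,0,0,0,0,0,0],[0.2,0,0,0,0,0,0],[0.2,0,0,0,0,0,0],[0.2,0,0,0,0,0,0],[0.2,0,0,0,0,0,0],[0.2,0,0,0,0,0,0]]]}}

```text
time_s: 35.7
ee_pos: [442.7, -251.4, 30.1]
ee_rot: [-180.0, -0.1, -16.4]
force: [0.4, -0.5, 0.3]
gripper_width: 32.1
```

```bash
python3 -c "
from h import *
plan([(442,-251,90,-16.4,3),(551.8,-202.4,90,-5.5,5)],0.2)"
```

```text
at [ 442.7 -251.4   30.1] [-1.7995e+02 -9.0000e-02 -1.6400e+01] F [ 0.4 -0.5  0.3] w 32.1 t 35.7
[[0.2,-0.02,-0.01,-2.0,-0.0,-0.001,-0.0],
[0.2,-0.03,-0.01,-2.0,-0.0,-0.001,-0.0],
[0.2,-0.03,-0.01,-2.0,-0.0,-0.001,-0.0],
[0.2,1.83,-1.55,-0.0,-0.0,0.0,-0.038],
[0.2,1.89,-1.48,-0.0,-0.0,0.0,-0.038],
[0.2,1.94,-1.41,-0.0,-0.0,0.0,-0.038],
[0.2,2.0,-1.33,-0.0,-0.0,0.0,-0.038],
[0.2,2.05,-1.26,-0.0,-0.0,0.0,-0.038]]
```

Call:
{"api": "move_arm", "payload": {"increments": [[[0.2,0,0,-2,0,0,0],[0.2,0,0,-2,0,0,0],[0.2,0,0,-2,0,0,0],[0.2,1.83,-1.55,0,0,0,-0.038],[0.2,1.89,-1.48,0,0,0,-0.038],[0.2,1.94,-1.41,0,0,0,-0.038],[0.2,2.0,-1.33,0,0,0,-0.038],[0.2,1.8,-1.0,0,0,0,-0.038],[0.2,0,0,0,0,0,0],[0.2,0,0,0,0,0,0]]]}}

```text
time_s: 36.95
ee_pos: [554.9, -196.4, 82.2]
ee_rot: [-179.6, 0.7, -4.6]
force: [-1.0, -0.4, -2.4]
gripper_width: 31.8
```

```bash
python3 -c "
from h import *
plan([(551.8,-202.4,64,-5.5,4)],0.2)"
```

```text
at [ 554.9 -196.4   82.2] [-179.63    0.67   -4.55] F [-1.  -0.4 -2.4] w 31.8 t 37.0
[[0.2,-0.06,0.16,0.46,-0.002,0.003,0.004],
[0.2,-0.06,0.16,0.46,-0.002,0.003,0.004],
[0.2,-0.06,0.16,0.46,-0.002,0.003,0.004],
[0.2,-0.06,0.16,0.46,-0.002,0.003,0.004]]
```

Call:
{"api": "move_arm", "payload": {"increments": [[[0.2,-0.08,0.18,0.4,-0.002,0.003,0.004],[0.2,-0.08,0.18,0.4,-0.002,0.003,0.004],[0.2,-0.06,0.14,0.4,-0.002,0.003,0.004],[0.2,-0.04,0.1,0.3,-0.001,0.002,0.003],[0.2,0,0,0,0,0,0],[0.2,0,0,0,0,0,0]]]}}

```text
time_s: 37.7
ee_pos: [549.3, -203.2, 65.9]
ee_rot: [179.9, 0.1, -5.6]
force: [0.0, 0.1, -2.2]
gripper_width: 32.1
```

```bash
python3 -c "
from h import *
plan([(551.8,-202.4,56,-5.5,2),(551.8,-202.4,50,-5.5,2)],0.2)"
```

```text
at [ 549.3 -203.2   65.9] [ 1.7995e+02  1.2000e-01 -5.6000e+00] F [ 0.   0.1 -2.2] w 32.1 t 37.7
[[0.2,0.12,-0.05,0.49,0.0,0.001,-0.001],
[0.2,0.12,-0.05,0.49,0.0,0.001,-0.001],
[0.2,0.0,-0.0,0.3,0.0,0.0,0.0],
[0.2,0.0,-0.0,0.3,0.0,0.0,0.0]]
```

Call:
{"api": "move_arm", "payload": {"increments": [[[0.2,0.1,-0.04,0.3,0,0.001,-0.001],[0.2,0.1,-0.03,0.2,0,0.001,0],[0.2,0,0,0,0,0,0],[0.2,0,0,0.5,0,0,0],[0.2,0,0,0.3,0,0,0],[0.2,0,0,0.3,0,0,0],[0.2,0,0,0,0,0,0],[0.2,0,0,0,0,0,0]]]}}

```text
time_s: 38.7
ee_pos: [551.8, -202.6, 48.7]
ee_rot: [179.9, -0.0, -5.5]
force: [-0.2, 0.3, -2.7]
gripper_width: 32.0
```

Foot at about 18.6 mm, which is inside the upper gap. I release, raise and look.

Call:
{"api": "move_arm", "payload": {"increments": [[[0.55,0,0,0,0,0,0],[0.55,0,0,0,0,0,0],[0.55,0,0,0,0,0,0],[0.6,0,0,-2.5,0,0,0],[0.6,0,0,-2.5,0,0,0],[0.6,0,0,-1,0,0,0],[0.6,0,0,0,0,0,0],[0.6,0,0,0,0,0,0]]]}}

```text
time_s: 39.7
ee_pos: [552.0, -202.6, 110.6]
ee_rot: [179.9, -0.1, -5.5]
force: [-0.5, 0.4, 0.4]
gripper_width: 54.6
```

```bash
python3 -c "
from h import *
f,R,t=grab('scene'); P=cloud(f,R,t)
m=(abs(P[...,0]-548)<45)&(abs(P[...,1]+202)<22)&(P[...,2]>30)&(P[...,2]<85)
q=P[m]; print(len(q),np.percentile(q[:,2],[5,50,80,90,95,98]),q.mean(0))
c=f['color'][150:270,210:350]; cv2.imwrite('pics/s8.png',cv2.resize(c[:,:,::-1],None,fx=4,fy=4,interpolation=cv2.INTER_CUBIC))
plan([(551.8,-202.5,46,-5.5,4)],0.6)"
```

```text
275 [32.30834737 55.99354297 65.28718484 66.54076675 67.1720078  67.73961519] [ 539.10323171 -195.79156869   53.44374577]
at [ 552.  -202.6  110.5] [ 1.7993e+02 -7.0000e-02 -5.5300e+00] F [-0.8  0.1 -0. ] w 54.9 t 39.8
[[0.6,-0.01,-0.0,1.61,0.0,-0.0,-0.0],
[0.6,-0.01,-0.0,1.61,0.0,-0.0,-0.0],
[0.6,-0.01,-0.0,1.61,0.0,-0.0,-0.0],
[0.6,-0.01,-0.0,1.61,0.0,-0.0,-0.0]]
```

View pics/s8.png

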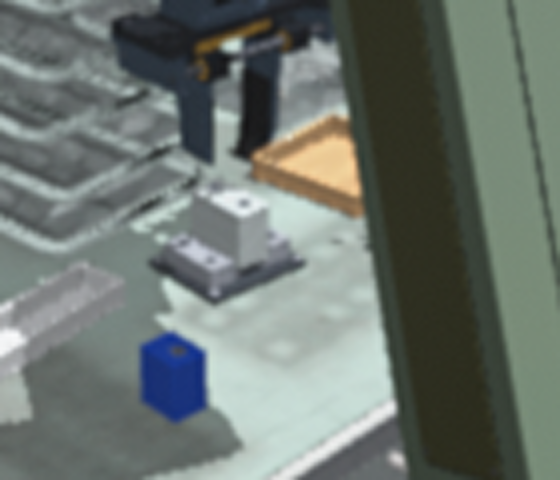

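The bar is on the step again (top at 67 mm), so bar 4 is good too and goes to the tray.

Call:
{"api": "move_arm", "payload": {"increments": [[[0.6,0,0,1.5,0,0,0],[0.6,0,0,1.5,0,0,0],[0.6,0,0,1.5,0,0,0],[0.6,0,0,1.4,0,0,0],[0.6,0,0,0,0,0,0],[0.6,0,0,0,0,0,0],[0.2,0,0,0,0,0,0],[0.2,0,0,0,0,0,0],[0.2,0,0,0,0,0,0],[0.2,0,0,0,0,0,0]]]}}

```text
time_s: 41.0
ee_pos: [550.8, -202.3, 45.2]
ee_rot: [180.0, 0.1, -5.5]
force: [-0.1, -0.7, -2.1]
gripper_width: 31.8
```

```bash
python3 -c "
from h import *
plan([(551,-202.5,105,-5.5,3),(510,-80,110,80,9)],0.2)"
```

```text
at [ 550.8 -202.3   45.2] [ 1.7999e+02  1.4000e-01 -5.5300e+00] F [-0.1 -0.7 -2.1] w 31.8 t 41.0
[[0.2,0.0,0.01,-1.99,0.0,0.001,-0.0],
[0.2,0.0,0.01,-1.99,0.0,0.001,-0.0],
[0.2,0.0,0.01,-1.99,0.0,0.001,-0.0],
[0.2,-0.58,-1.31,-0.06,0.0,0.0,-0.166],
[0.2,-0.36,-1.39,-0.06,0.0,0.0,-0.166],
[0.2,-0.13,-1.43,-0.06,0.0,0.0,-0.166],
[0.2,0.11,-1.43,-0.06,0.0,0.0,-0.166],
[0.2,0.35,-1.39,-0.06,0.0,0.0,-0.166],
[0.2,0.57,-1.32,-0.06,0.0,0.0,-0.166],
[0.2,0.78,-1.2,-0.06,0.0,0.0,-0.166],
[0.2,0.97,-1.06,-0.06,0.0,0.0,-0.166],
[0.2,1.13,-0.88,-0.06,0.0,0.0,-0.166]]
```

Call:
{"api": "move_arm", "payload": {"increments": [[[0.2,0,0,-2.06,0,0,0],[0.2,0,0,-2.06,0,0,0],[0.2,0,0,-2.06,0,0,0],[0.2,-0.58,-1.31,0,0,0,-0.166],[0.2,-0.36,-1.39,0,0,0,-0.166],[0.2,-0.13,-1.43,0,0,0,-0.166],[0.2,0.11,-1.43,0,0,0,-0.166],[0.2,0.35,-1.39,0,0,0,-0.166],[0.2,0.57,-1.32,0,0,0,-0.166],[0.2,0.78,-1.2,0,0,0,-0.166],[0.2,0.97,-1.06,0,0,0,-0.166],[0.2,1.13,-0.88,0,0,0,-0.166]]]}}

```text
time_s: 42.5
ee_pos: [502.5, -76.7, 106.2]
ee_rot: [-179.4, -0.1, 82.8]
force: [-0.2, 0.7, -2.5]
gripper_width: 31.9
```

```bash
python3 -c "
from h import *
plan([(583.6,4.8,102,95.3,5),(583.6,4.8,70,95.3,3)],0.2)"
```

```text
at [502.5 -76.7 106.2] [-1.7939e+02 -8.0000e-02  8.2820e+01] F [-0.2  0.7 -2.5] w 31.9 t 42.5
[[0.2,1.82,1.41,0.07,-0.002,-0.001,-0.044],
[0.2,1.76,1.48,0.07,-0.002,-0.001,-0.044],
[0.2,1.69,1.56,0.08,-0.002,-0.001,-0.044],
[0.2,1.62,1.63,0.08,-0.002,-0.001,-0.044],
[0.2,1.55,1.7,0.08,-0.002,-0.001,-0.044],
[0.2,0.0,-0.0,1.07,0.0,0.0,0.0],
[0.2,0.0,-0.0,1.07,0.0,0.0,0.0],
[0.2,0.0,-0.0,1.07,0.0,0.0,0.0]]
```

Call:
{"api": "move_arm", "payload": {"increments": [[[0.2,1.82,1.41,0,-0.002,-0.001,-0.044],[0.2,1.76,1.48,0,-0.002,-0.001,-0.044],[0.2,1.69,1.56,0,-0.002,-0.001,-0.044],[0.2,1.62,1.63,0,-0.002,-0.001,-0.044],[0.2,1.3,1.5,0,-0.002,-0.001,-0.044],[0.2,0,0,0,0,0,0],[0.2,0,0,0,0,0,0]]]}}

```text
time_s: 43.38
ee_pos: [588.8, 9.1, 104.5]
ee_rot: [180.0, 0.2, 96.0]
force: [-0.3, -0.6, -2.9]
gripper_width: 31.5
```

```bash
python3 -c "
from h import *
plan([(583.6,4.8,95,95.3,3)],0.2)"
```

```text
at [588.8   9.1 104.5] [1.7998e+02 1.7000e-01 9.6030e+01] F [-0.3 -0.6 -2.9] w 31.5 t 43.4
[[0.2,-0.12,-0.19,0.32,0.0,0.001,0.004],
[0.2,-0.13,-0.19,0.32,0.0,0.001,0.004],
[0.2,-0.13,-0.19,0.32,0.0,0.001,0.004]]
```

Call:
{"api": "move_arm", "payload": {"increments": [[[0.2,-0.13,-0.19,0.3,0,0.001,0.004],[0.2,-0.13,-0.19,0.3,0,0.001,0.004],[0.2,-0.13,-0.15,0.3,0,0.001,0.004],[0.2,0,0,0,0,0,0],[0.2,0,0,0,0,0,0]]]}}

```text
time_s: 44.0
ee_pos: [581.9, 2.5, 94.9]
ee_rot: [-179.9, 0.0, 95.1]
force: [0.3, -0.6, -3.1]
gripper_width: 31.7
```

```bash
python3 -c "
from h import *
plan([(583.6,4.8,60,95.3,3),(583.6,4.8,33,95.3,4)],0.2)"
```

```text
at [581.9   2.5  94.9] [-179.93    0.     95.14] F [ 0.3 -0.6 -3.1] w 31.7 t 44.0
[[0.2,0.07,0.07,1.16,-0.0,0.0,-0.001],
[0.2,0.07,0.07,1.16,-0.0,0.0,-0.001],
[0.2,0.07,0.07,1.16,-0.0,0.0,-0.001],
[0.2,0.0,-0.0,0.68,0.0,0.0,0.0],
[0.2,0.0,-0.0,0.68,0.0,0.0,0.0],
[0.2,0.0,-0.0,0.68,0.0,0.0,0.0],
[0.2,0.0,-0.0,0.68,0.0,0.0,0.0]]
```

Call:
{"api": "move_arm", "payload": {"increments": [[[0.2,0.07,0.06,1.1,0,0,-0.001],[0.2,0.05,0.06,1.1,0,0,-0.001],[0.2,0.05,0.05,1.0,0,0,-0.001],[0.2,0,0,0,0,0,0],[0.2,0,0,0,0,0,0]]]}}

```text
time_s: 44.62
ee_pos: [583.3, 4.8, 59.9]
ee_rot: [-179.9, -0.0, 95.3]
force: [0.3, -0.3, -2.7]
gripper_width: 31.9
```

```bash
python3 -c "
from h import *
plan([(583.6,4.8,35,95.3,4)],0.2)"
```

```text
at [583.3   4.8  59.9] [-1.7986e+02 -1.0000e-02  9.5340e+01] F [ 0.3 -0.3 -2.7] w 31.9 t 44.6
[[0.2,0.0,0.01,0.62,-0.001,-0.0,0.0],
[0.2,0.0,0.01,0.62,-0.001,-0.0,0.0],
[0.2,0.0,0.01,0.62,-0.001,-0.0,0.0],
[0.2,0.0,0.01,0.62,-0.001,-0.0,0.0]]
```

Call:
{"api": "move_arm", "payload": {"increments": [[[0.2,0,0,0.62,0,0,0],[0.2,0,0,0.62,0,0,0],[0.2,0,0,0.62,0,0,0],[0.2,0,0,0.5,0,0,0],[0.2,0,0,0,0,0,0],[0.2,0,0,0.2,0,0,0],[0.2,0,0,0,0,0,0]]]}}

```text
time_s: 45.5
ee_pos: [583.7, 4.7, 33.1]
ee_rot: [-179.9, 0.0, 95.3]
force: [-0.1, 0.7, -1.6]
gripper_width: 31.7
```

Call:
{"api": "move_arm", "payload": {"increments": [[[0.2,0,0,0.06,0,0,0],[0.45,0,0,0,0,0,0],[0.5,0,0,0,0,0,0],[0.5,0,0,0,0,0,0],[0.5,0,0,-2.5,0,0,0],[0.6,0,0,-3,0,0,0],[0.6,0,0,-2.5,0,0,0],[0.6,0,0,0,0,0,0]]]}}

```text
time_s: 46.5
ee_pos: [584.9, 4.7, 116.1]
ee_rot: [179.9, 0.0, 95.3]
force: [0.5, -0.2, -0.2]
gripper_width: 54.5
```

```bash
python3 -c "
from h import *
plan([(560,60,110,-5.5,10)],0.55)"
```

```text
at [584.9   4.7 116.1] [1.7988e+02 2.0000e-02 9.5330e+01] F [ 0.5 -0.2 -0.2] w 54.5 t 46.5
[[0.55,0.57,-0.2,0.06,0.0,-0.0,0.176],
[0.55,0.53,-0.29,0.06,0.0,-0.0,0.176],
[0.55,0.47,-0.38,0.06,0.0,-0.0,0.176],
[0.55,0.4,-0.46,0.06,0.0,-0.0,0.176],
[0.55,0.31,-0.52,0.06,0.0,-0.0,0.176],
[0.55,0.21,-0.57,0.06,0.0,-0.0,0.176],
[0.55,0.11,-0.6,0.06,0.0,-0.0,0.176],
[0.55,0.01,-0.61,0.06,0.0,-0.0,0.176],
[0.55,-0.1,-0.6,0.06,0.0,-0.0,0.176],
[0.55,-0.2,-0.57,0.06,0.0,-0.0,0.176]]
```

Call:
{"api": "move_arm", "payload": {"increments": [[[0.55,2.3,-2,0,0,0,0],[0.55,2.3,-1.5,0,0,0,0.1],[0.55,0,0,0,0,0,0.18],[0.55,0,0,0,0,0,0.18],[0.55,0,0,0,0,0,0.18],[0.55,0,0,0,0,0,0.18],[0.55,0,0,0,0,0,0.18],[0.55,0,0,0,0,0,0.18],[0.55,0,0,0,0,0,0.18],[0.55,0,0,0,0,0,0.18],[0.55,0,0,0,0,0,0.18],[0.55,0,0,0,0,0,0]]]}}

```text
time_s: 48.0
ee_pos: [535.1, 48.0, 100.1]
ee_rot: [179.8, 1.3, -6.4]
force: [-0.0, 0.4, 0.4]
gripper_width: 50.4
```

```bash
python3 -c "
from h import *
f,R,t,P=tops(out='pics/t9.png'); c=f['color'][165:285,115:345]; cv2.imwrite('pics/t9c.png',cv2.resize(c[:,:,::-1],None,fx=3.4,fy=3.4,interpolation=cv2.INTER_CUBIC))
plan([(675,87.8,100,-5.5,6)],0.55)"
```

```text
[140 182] [674.2  86.4] [19.6 19. ] 4.8 [47.2 55.7 58.9] 51
[157 212] [580.5  37.2] [ 32.1 132.4] 5.2 [49.3 54.1 57.7] 418
[291 256] [ 445.6 -349.3] [40.4 32. ] 0.2 [48.3 53.8 56.9] 167
[181 260] [440.7 -28.6] [32.8 40.4] 85.9 [44.7 49.8 53.3] 163
at [535.   48.  100.1] [179.75   1.29  -6.35] F [ 0.3  0.1 -0.2] w 50.2 t 48.0
[[0.55,2.24,-0.92,-0.05,0.001,0.004,-0.002],
[0.55,2.25,-0.91,-0.04,0.001,0.004,-0.002],
[0.55,2.25,-0.91,-0.03,0.001,0.004,-0.002],
[0.55,2.25,-0.9,-0.02,0.001,0.004,-0.002],
[0.55,2.25,-0.9,-0.02,0.001,0.004,-0.002],
[0.55,2.26,-0.89,-0.01,0.001,0.004,-0.002]]
```

View pics/t9c.png

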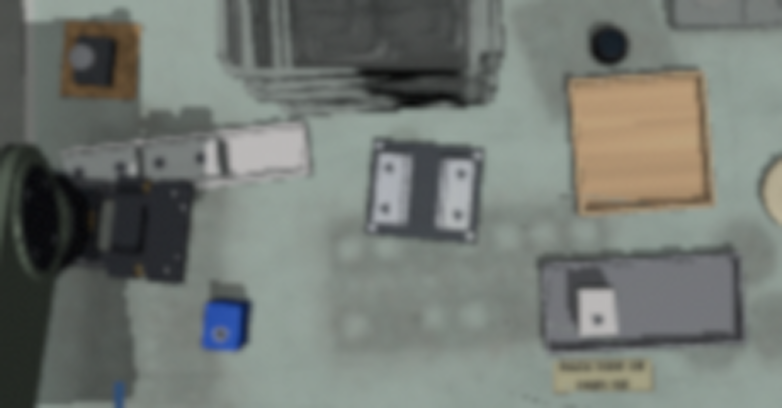

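The two bars stand end to end in the tray at (95–215,160). The short piece is in the scrap box, the gauge is empty and the master is on the pad. Next I fetch the master.

Call:
{"api": "move_arm", "payload": {"increments": [[[0.55,2.24,-0.91,-0.1,0.001,0.004,-0.002],[0.55,2.25,-0.91,-0.05,0.001,0.004,-0.002],[0.55,2.25,-0.91,0,0.001,0.004,-0.002],[0.55,2.25,-0.9,0,0.001,0.004,-0.002],[0.55,2.25,-0.9,0,0.001,0.004,-0.002],[0.55,1.9,-0.6,0,0.001,0.004,-0.002],[0.55,0,0,0,0,0,0],[0.55,0,0,0,0,0,0]]]}}

```text
time_s: 49.05
ee_pos: [671.1, 86.8, 94.0]
ee_rot: [-180.0, 0.4, -4.4]
force: [0.5, -0.1, -0.5]
gripper_width: 50.3
```

```bash
python3 -c "
from h import *
plan([(675.2,88,80,-5.5,3),(675.2,88,33,-5.5,4)],0.55)"
```

```text
at [671.1  86.8  94. ] [-179.98    0.39   -4.41] F [ 0.5 -0.1 -0.5] w 50.3 t 49.0
[[0.55,0.14,-0.05,0.47,-0.0,0.002,0.006],
[0.55,0.14,-0.05,0.47,-0.0,0.002,0.006],
[0.55,0.13,-0.05,0.47,-0.0,0.002,0.006],
[0.55,0.0,-0.0,1.18,0.0,0.0,0.0],
[0.55,0.0,-0.0,1.18,0.0,0.0,0.0],
[0.55,0.0,-0.0,1.18,0.0,0.0,0.0],
[0.55,0.0,-0.0,1.18,0.0,0.0,0.0]]
```

Call:
{"api": "move_arm", "payload": {"increments": [[[0.55,0.14,-0.04,0.47,0,0.002,0.006],[0.55,0.14,-0.04,0.47,0,0.002,0.006],[0.55,0.1,-0.04,0.47,0,0.002,0.006],[0.55,0,0,0,0,0,0],[0.55,0,0,1,0,0,0],[0.55,0,0,1,0,0,0],[0.55,0,0,1,0,0,0],[0.55,0,0,0.5,0,0,0],[0.55,0,0,0,0,0,0],[0.55,0,0,0,0,0,0]]]}}

```text
time_s: 50.3
ee_pos: [672.7, 87.2, 40.8]
ee_rot: [180.0, 0.2, -5.5]
force: [0.7, 0.0, -0.3]
gripper_width: 50.0
```

```bash
python3 -c "
from h import *
plan([(675.2,88,32,-5.5,1)],0.55)"
```

```text
at [672.7  87.2  40.8] [179.98   0.19  -5.47] F [ 0.7  0.  -0.3] w 50.0 t 50.3
[[0.55,0.24,-0.11,0.88,0.0,0.003,0.001]]
```

Call:
{"api": "move_arm", "payload": {"increments": [[[0.55,0.15,-0.06,0.5,0,0.002,0],[0.55,0.1,-0.04,0.33,0,0.002,0],[0.55,0,0,0,0,0,0],[0.15,0,0,0,0,0,0],[0.15,0,0,0,0,0,0],[0.1,0,0,0,0,0,0],[0.1,0,0,0,0,0,0],[0.1,0,0,0,0,0,0]]], "force": 25}}

```text
time_s: 51.3
ee_pos: [676.1, 88.1, 32.9]
ee_rot: [-180.0, -0.2, -5.5]
force: [0.0, 0.4, -0.2]
gripper_width: 21.1
```

```bash
python3 -c "
from h import *
plan([(675,88,100,-5.5,4),(560,60,112,-5.5,4),(520,-60,112,-5.5,4)],0.1)"
```

```text
at [676.1  88.1  32.9] [-1.7999e+02 -1.6000e-01 -5.4600e+00] F [ 0.   0.4 -0.2] w 21.1 t 51.3
[[0.1,-0.02,0.01,-1.68,-0.0,-0.001,0.0],
[0.1,-0.02,0.01,-1.68,-0.0,-0.001,0.0],
[0.1,-0.02,0.01,-1.68,-0.0,-0.001,0.0],
[0.1,-0.03,0.01,-1.68,-0.0,-0.001,0.0],
[0.1,-2.79,0.97,-0.3,0.0,0.0,0.0],
[0.1,-2.79,0.97,-0.3,0.0,0.0,0.0],
[0.1,-2.79,0.97,-0.3,0.0,0.0,0.0],
[0.1,-2.79,0.97,-0.3,0.0,0.0,0.0],
[0.1,-0.71,3.08,0.0,0.0,0.0,0.0],
[0.1,-0.71,3.08,0.0,0.0,0.0,0.0],
[0.1,-0.71,3.08,0.0,0.0,0.0,0.0],
[0.1,-0.71,3.08,0.0,0.0,0.0,0.0]]
```

Call:
{"api": "move_arm", "payload": {"increments": [[[0.1,0,0,-1.7,0,0,0],[0.1,0,0,-1.7,0,0,0],[0.1,0,0,-1.7,0,0,0],[0.1,0,0,-1.7,0,0,0],[0.1,-2.79,0.97,-0.3,0,0,0],[0.1,-2.79,0.97,-0.3,0,0,0],[0.1,-2.79,0.97,-0.3,0,0,0],[0.1,-2.79,0.97,-0.3,0,0,0],[0.1,-0.71,3.08,0,0,0,0],[0.1,-0.71,3.08,0,0,0,0],[0.1,-0.71,3.08,0,0,0,0],[0.1,-0.71,3.08,0,0,0,0]]]}}

```text
time_s: 52.8
ee_pos: [519.7, -61.9, 127.1]
ee_rot: [-179.9, -0.9, -5.2]
force: [0.3, -0.5, -2.9]
gripper_width: 21.2
```

```bash
python3 -c "
from h import *
plan([(552.5,-202.4,105,-5.5,5)],0.1)"
```

```text
at [519.7 -61.9 127.1] [-179.91   -0.93   -5.2 ] F [ 0.3 -0.5 -2.9] w 21.2 t 52.8
[[0.1,0.9,2.74,0.45,-0.0,-0.003,0.001],
[0.1,0.9,2.74,0.45,-0.0,-0.003,0.001],
[0.1,0.91,2.74,0.45,-0.0,-0.003,0.001],
[0.1,0.91,2.74,0.45,-0.0,-0.003,0.001],
[0.1,0.92,2.74,0.44,-0.0,-0.003,0.001]]
```

Call:
{"api": "move_arm", "payload": {"increments": [[[0.1,0.9,2.74,0.45,0,-0.003,0.001],[0.1,0.9,2.74,0.45,0,-0.003,0.001],[0.1,0.91,2.74,0.45,0,-0.003,0.001],[0.1,0.91,2.74,0.45,0,-0.003,0.001],[0.1,0.9,2.5,0.44,0,-0.003,0.001],[0.1,0,0,0,0,0,0],[0.1,0,0,1,0,0,0],[0.1,0,0,1,0,0,0],[0.1,0,0,0,0,0,0],[0.1,0,0,0,0,0,0]]]}}

```text
time_s: 54.05
ee_pos: [553.3, -204.4, 91.9]
ee_rot: [-179.9, -0.5, -5.6]
force: [-0.2, 0.2, -2.4]
gripper_width: 21.3
```

```bash
python3 -c "
from h import *
plan([(552.7,-202.4,65,-5.5,4)],0.1)"
```

```text
at [ 553.3 -204.4   91.9] [-179.94   -0.51   -5.56] F [-0.2  0.2 -2.4] w 21.3 t 54.0
[[0.1,-0.03,-0.05,0.67,-0.0,-0.002,-0.0],
[0.1,-0.03,-0.05,0.67,-0.0,-0.002,-0.0],
[0.1,-0.02,-0.05,0.67,-0.0,-0.002,-0.0],
[0.1,-0.02,-0.05,0.67,-0.0,-0.002,-0.0]]
```

Call:
{"api": "move_arm", "payload": {"increments": [[[0.1,-0.03,-0.06,0.65,0,-0.002,0],[0.1,-0.03,-0.06,0.65,0,-0.002,0],[0.1,0,-0.05,0.65,0,-0.002,0],[0.1,0,-0.03,0.5,0,-0.002,0],[0.1,0,0,0,0,0,0],[0.1,0,0,0,0,0,0]]]}}

```text
time_s: 54.8
ee_pos: [553.3, -201.9, 65.7]
ee_rot: [-179.9, -0.0, -5.5]
force: [-0.4, 0.7, -2.6]
gripper_width: 21.2
```

```bash
python3 -c "
from h import *
plan([(552.7,-202.4,57,-5.5,2),(552.7,-202.4,49,-5.5,2)],0.1)"
```

```text
at [ 553.3 -201.9   65.7] [-1.7994e+02 -2.0000e-02 -5.5300e+00] F [-0.4  0.7 -2.6] w 21.2 t 54.8
[[0.1,-0.03,0.03,0.43,-0.001,-0.0,-0.0],
[0.1,-0.03,0.03,0.43,-0.001,-0.0,-0.0],
[0.1,0.0,-0.0,0.4,0.0,0.0,0.0],
[0.1,0.0,-0.0,0.4,0.0,0.0,0.0]]
```

Call:
{"api": "move_arm", "payload": {"increments": [[[0.1,-0.03,0.03,0.4,0,0,0],[0.1,-0.02,0.02,0.4,0,0,0],[0.1,0,0,0,0,0,0],[0.1,0,0,0.4,0,0,0],[0.1,0,0,0.4,0,0,0],[0.1,0,0,0,0,0,0],[0.1,0,0,0,0,0,0]]]}}

```text
time_s: 55.68
ee_pos: [552.9, -202.6, 48.9]
ee_rot: [-180.0, -0.1, -5.5]
force: [-1.0, -1.0, -3.0]
gripper_width: 21.5
```

Call:
{"api": "move_arm", "payload": {"increments": [[[0.1,0,0,0.2,0,0,0],[0.1,0,0,0.1,0,0,0],[0.1,0,0,0,0,0,0]]]}}

```text
time_s: 56.05
ee_pos: [553.1, -202.6, 45.9]
ee_rot: [-180.0, -0.1, -5.5]
force: [0.2, 0.4, -2.2]
gripper_width: 21.1
```

Seated height reached. I release, retreat and check.

Call:
{"api": "move_arm", "payload": {"increments": [[[0.1,0,0,0.05,0,0,0],[0.35,0,0,0,0,0,0],[0.45,0,0,0,0,0,0],[0.45,0,0,0,0,0,0],[0.5,0,0,-2.5,0,0,0],[0.6,0,0,-3,0,0,0],[0.6,0,0,-3,0,0,0],[0.6,-4,0,0,0,0,0],[0.6,-5,1,0,0,0,0],[0.6,-5,1,0,0,0,0],[0.6,-4,1,0,0,0,0],[0.6,0,0,0,0,0,0]]]}}

```text
time_s: 57.55
ee_pos: [368.1, -215.9, 133.6]
ee_rot: [179.9, -0.5, -5.5]
force: [0.3, 0.1, 0.3]
gripper_width: 54.7
```

```bash
python3 -c "
from h import *
f,R,t,P=tops(40,80); c=f['color'][165:285,115:345]; cv2.imwrite('pics/t10c.png',cv2.resize(c[:,:,::-1],None,fx=3.4,fy=3.4,interpolation=cv2.INTER_CUBIC))
print(monitor.state()['ee_pos'],monitor.state()['force'])"
```

```text
[157 213] [580.5  38.1] [ 32.1 135.1] 5.3 [48.9 53.9 57.4] 503
[240 221] [ 550.4 -204.5] [33.8 26.7] 4.4 [40.3 66.5 71.8] 69
[291 256] [ 445.9 -349.1] [32.  40.6] 88.8 [47.5 53.9 58. ] 166
[181 260] [441.5 -29. ] [33.3 40.1] 88.3 [44.9 50.1 53.9] 163
[ 369.82776298 -216.33891048  133.89555634] [-0.15429393  0.11933905  1.11726597]
```

View pics/t10c.png

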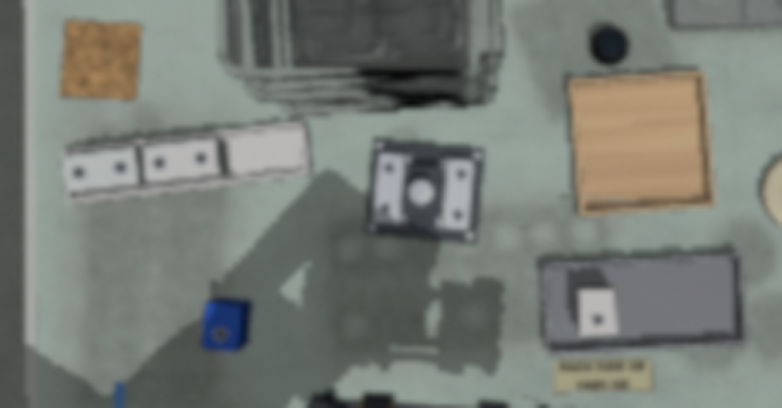

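```bash
python3 -c "
from h import *
tops(62,80)
print(job.job_done())"
```

```text
[239 221] [ 552.2 -203.4] [17.4 20.1] 87.7 [65.4 68.9 72.7] 44
the job is handed in; nothing more can be done
None
```

The job is done and handed in at about 58 s of the 210 s allowed; no verdict was reported.

- **Master:** I moved it from the gauge to the small cork pad, and stood it back in the gauge at the end. The knob top reads 68.9 mm, the same as at the start, and the position is within about 1 mm of where it was.
- **Bar 1 (first place):** It stopped on the step in the gauge, with its top at about 67 mm. It is good and stands in the white tray.
- **Second place:** There was no bar there, only the blue look-alike, which I left alone.
- **Bar 3 (third place):** This was the 40 mm short piece. It went straight into the scrap box without gauging and stands there.
- **Bar 4 (fourth place):** It also stopped on the step at about 67 mm. It is good and is packed next to bar 1, with a gap of about 4–7 mm between them, and a third bar would still fit.

No check failed. The last top view showed both bars upright on the tray floor, the pad empty, the blue look-alike within about 1 mm of where it stood, and the gripper clear of everything. One small disagreement: the length of the bar pair read 132 mm in one view and 135 mm in the next, which is why the gap is a range.

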